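Make room in the third gap of the divider rack and push the tea carton in

ROBOT

A 6-joint arm with a two-finger parallel gripper is mounted at the origin on a cart in front of the work surface, level with it; the furniture and walls round the work are solid. World frame = base frame: x ahead of the robot, y to its left, z up, the work surface at z = 0. Lengths are in mm, angles in rad, forces in N, time in s.
With the tool pointing down it reaches from about 275 to 1000 mm from the base axis. Payload 8.4 kg.
Tool frame: the origin (TCP) lies midway between the tips of the shut fingers; the grasp point (between the pads) lies grip_depth behind it (grip_depth is the distance from the TCP to the grasp point, in mm); z points along the fingers, y is the line along which they close (so a half turn about z gives the same grasp; the last joint's range is limited). The gripper opens to 85 mm and grips with 20 to 120 N. Pads are 22 mm wide; open, the fingers measure 114 mm over their backs; the gripper's body (76 mm by 85 mm) begins 54 mm behind the grasp point. The pads swing forward as they close: fully open they stand 13 mm farther back than shut.
Start: joints at [1.186, 0.353, 1.633, -0, 1.155, -0.002], TCP at [233.448, 579.767, 231.281] pointing down, gripper open.
Joint ranges: [-2.63, 2.63], [-0.92, 2.1], [0.06, 2.66], [-1.3, 4.44], [0, 2.69], [-3.02, 3.02]. Speed limits (rad/s): [2.22, 2.22, 2.79, 3.14, 3.14, 3.14].

INTERFACE

Orientations are given as [roll, pitch, yaw] about the fixed x, y, z axes, in that order (R = Rz(yaw) Ry(pitch) Rx(roll)).
In Python, from rig import * gives the robot as it stands.
- The arm moves only by the shell command python3 -m creep 'ROWS' [FORCE]. ROWS is JSON, a list of rows, each an object of numbers: "x", "y", "z": the shift along the tool's x, y, z in mm; "rx", "ry", "rz": the turn, a rotation vector about the tool's x, y, z in rad; "hand": the finger opening in mm, from 0 to 85.4. A call has 1 to 20 rows; each row shifts and turns the commanded pose from where the row before left it, along the tool's axes as they then stand; what a row does not reach is not made up. A row lasts 1/8 s, in which the tool goes at most 62.5 mm and 10.7 degrees, less where a joint would pass 70% of its speed; a pose out of reach is approached as far as the arm can. A call with a gripper value outside its range is refused whole. The fingers move at their own pace and stop on an object; FORCE is the grip in N (left out, the last holds). Time passes only in rows, so rows that do not move let the fingers close. It gives the time, the measured TCP pose, the force, the opening and the grip force at its end, in the units of the state.
- sense(): the state, without advancing time (a new reading comes with each control period).
- grab_frame(name): name is "side" or "top"; returns the picture (384x512x3 uint8, red, green, blue); there is no depth.
- get_calibration(name): a dict with "K" (3x3 intrinsics, pixels), "R" (3x3) and "t" (3): a world point X has camera coordinates R X + t. Camera axes: x right, y down, z forward; pixel columns grow to the right and rows downward; lengths in mm; the calibration is good to about 2 mm. A picture is of the moment at which its call begins. get_calibration takes no time and is no camera call.
- sign_off(): hands the job in; it is judged then, once.
The state is a dict: "clock": time; "qpos": joint angles; "qvel": joint speeds; "joint_efforts": joint torques, N m; "eef_pos": TCP position; "tcp_rot": TCP orientation; "contact_force": force on the tool from outside, world axes, zero at the start; "wrist_torque": the same for the moment, N m; "opening": opening from 0.0 (shut) to 1.0 (fully open); "grasp_force": force on a finger pad.
Only numpy, scipy, OpenCV 4.12 (cv2) and the standard library are available. Lean on these libraries where they do the work, as an engineer would, in place of code of your own. Each camera call takes 0.05 s, during which the arm holds its last target. There are 200 camera calls.

TASK

Count the gaps along the divider rack from its left end: the tea carton belongs in the third. With a fingertip push the divider on the right of that gap along its rails until the gap is about a centimetre wider than the carton's narrow side, then gently push the carton, upright and narrow side across, over the worktop into the gap until it meets the rails at the back, and push the same divider back up to the carton so that it stands snugly. Only push, never lift; leave the other dividers and the things standing around where they are.

Things in the scene. Friction and masses are not known exactly. Their poses are not given: they have to be found in the camera images.
- tea_carton: the tea carton: red, the one carton in front of the rack, an upright box 67 x 80 x 94 mm (its own x, y, z), 0.09 to 0.19 kg, on the worktop. Origin at the centre of its underside. It goes into the rack narrow side across the gap: its own y axis (80 mm) roughly along the rack's x, its 67 mm across. It starts turned at most 20 degrees away from that, not always before the third gap
- rack: fixed divider rack: two brown wooden end boards (12 mm thick, 88 mm high, 326 mm apart inside) and four pale dividers between them make five gaps, open at the front and above, floored by the bare worktop. Origin on the worktop midway between the end boards; x points to its back, y to its left end as the robot sees it. Fronts of end boards and dividers at x = -0.040
- rail_mid (a point): middle of the upper of two level steel rails, 10 mm thick, that run along the rack's back at heights 22 and 60 mm (point at rack x = 0.075, y = 0). The dividers ride on them. The rails' front, where the carton stops, is at rack x = 0.070: the carton's origin is then at rack x = 0.030
- divider1_mid (a point): divider 1 counted from the rack's left end, between gaps 1 and 2; it stays as it is. Panel 6 mm thick, 80 mm high, 3 mm clear of the worktop; point inside it, 40 mm up, 40 mm behind its front edge; x to the rack's back, y to its left. Slides along the rails only (y): starts at about 4 N anywhere on its side, stays where left
- divider2_mid (a point): divider 2 counted from the rack's left end, the left wall of the third gap; it stays as it is. Panel 6 mm thick, 80 mm high, 3 mm clear of the worktop; point inside it, 40 mm up, 40 mm behind its front edge; x to the rack's back, y to its left. Slides along the rails only (y): starts at about 4 N anywhere on its side, stays where left
- divider3_mid (a point): divider 3 counted from the rack's left end, the right wall of the third gap; the one to be pushed aside and back. As found the third gap is 39 to 63 mm wide; the divider can be pushed some 40 mm to the right. Panel 6 mm thick, 80 mm high, 3 mm clear of the worktop; point inside it, 40 mm up, 40 mm behind its front edge; x to the rack's back, y to its left. Slides along the rails only (y): starts at about 4 N anywhere on its side, stays where left
- divider4_mid (a point): divider 4 counted from the rack's left end, between gaps 4 and 5; it stays as it is. Panel 6 mm thick, 80 mm high, 3 mm clear of the worktop; point inside it, 40 mm up, 40 mm behind its front edge; x to the rack's back, y to its left. Slides along the rails only (y): starts at about 4 N anywhere on its side, stays where left
- spice_jar: bystander: spice jar with green cap, 44 mm across, 100 mm high, standing in the rack's first gap; origin at the centre of its underside
- egg_timer: bystander: black egg-shaped timer, 49 mm across, 60 mm high, standing in the rack's fifth gap; origin at the centre of its underside
- lemon: bystander: lemon, 83 x 58 x 58 mm, on the worktop left of the rack; origin at its underside
- teaspoon: bystander: steel teaspoon, 130 mm long, 11 mm high, lying near the front edge of the worktop; origin at the middle of its underside
- mug: bystander: two-tone mug, 88 mm across, 90 mm high, standing in front of the sink; origin at its underside

How it is judged:
By the outcome, as a careful person would: the job done as asked, in the order asked, and still so for the second after the job is handed in, with the robot touching nothing.
It also fails if it takes over 72 s, if anything falls off the work surface, if the arm or the gripper's body presses on something with over 40 N, if the wrist force passes 120 N, or if a joint passes its speed limit or range.

## Working session

There is one attempt and no reset: what is moved stays moved. The work goes in short steps, Python scripts to look and compute and a shell command to move; the robot and the scene stay as the last step left them, time stands still between calls to the robot, and variables do not carry over. Pictures are saved under pics/ and viewed, at most 10 in all, crops included, and the job is handed in when it is done.

```bash
mkdir -p pics; ls; python3 - <<'E'
from rig import *
import cv2,numpy as np
for n in("side","top"):
    im=grab_frame(n); cv2.imwrite(f"pics/{n}0.png",im[:,:,::-1])
    c=get_calibration(n); print(n,np.round(c["K"],1).tolist(),np.round(c["R"],3).tolist(),np.round(c["t"],1).tolist(), np.round(-np.array(c["R"]).T@c["t"],0))
s=sense(); print(s)
E
```

```text
pics
side [[460.3, 0.0, 246.2], [0.0, 460.3, 191.1], [0.0, 0.0, 1.0]] [[0.437, -0.899, 0.012], [-0.511, -0.259, -0.82], [0.74, 0.352, -0.573]] [-285.4, 283.2, 868.0] [-373. -489.  733.]
top [[408.3, 0.0, 263.9], [0.0, 408.3, 188.9], [0.0, 0.0, 1.0]] [[-0.027, -1.0, 0.017], [-0.984, 0.024, -0.177], [0.176, -0.021, -0.984]] [-61.3, 530.4, 1207.4] [ 307.  -48. 1283.]
{'clock': 0.1, 'qpos': array([ 1.18556122e+00,  3.53593258e-01,  1.63406817e+00,  1.29819586e-06,
        1.15520653e+00, -2.39012709e-03]), 'qvel': array([ 0.00069096, -0.00164377, -0.00134514,  0.00091301,  0.0008219 ,
        0.00038952]), 'joint_efforts': array([-1.39259711e-03, -6.06354904e+01, -3.42816639e+01,  3.94667850e-06,
        3.95844720e-03,  2.87200578e-05]), 'eef_pos': array([233.30582797, 579.35228662, 230.62418659]), 'tcp_rot': array([-3.14031736e+00, -4.23515545e-06,  2.75874715e+00]), 'contact_force': array([-0.06431398,  0.03419368, -0.20416185]), 'wrist_torque': array([ 0.00718764, -0.02444118, -0.01934117]), 'grasp_force': 0.0, 'opening': 0.9987786116181472}
```

View pics/top0.png

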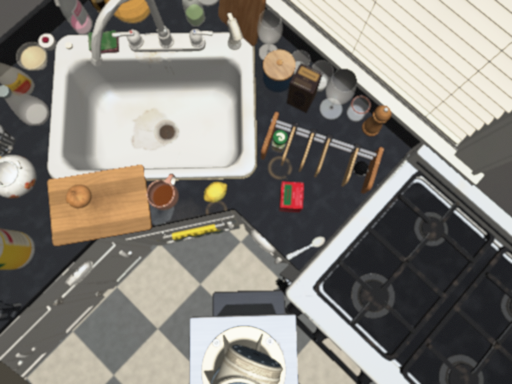

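View pics/side0.png

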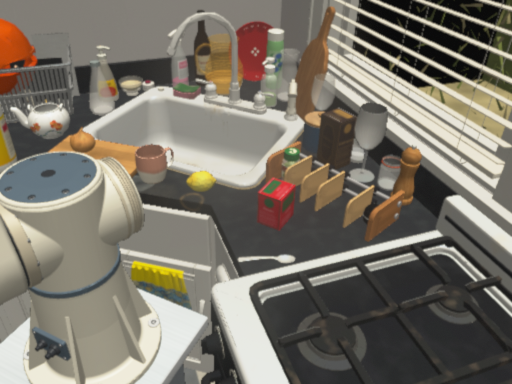

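The top view shows the rack from about (268,130) to (375,170), tilted. The red carton is at (292,195), the jar at (281,138), the timer at (362,168), and the lemon at (215,190). The side view shows the same scene, with the carton at (277,203). I'll zoom in on both.

```bash
python3 - <<'E'
import cv2,numpy as np
t=cv2.imread("pics/top0.png")[100:225,250:400]; s=cv2.imread("pics/side0.png")[130:250,240:420]
cv2.imwrite("pics/tc.png",cv2.resize(t,(720,600),interpolation=cv2.INTER_CUBIC))
cv2.imwrite("pics/sc.png",cv2.resize(s,(792,528),interpolation=cv2.INTER_CUBIC))
E
```

```text
(no output)
```

View pics/tc.png

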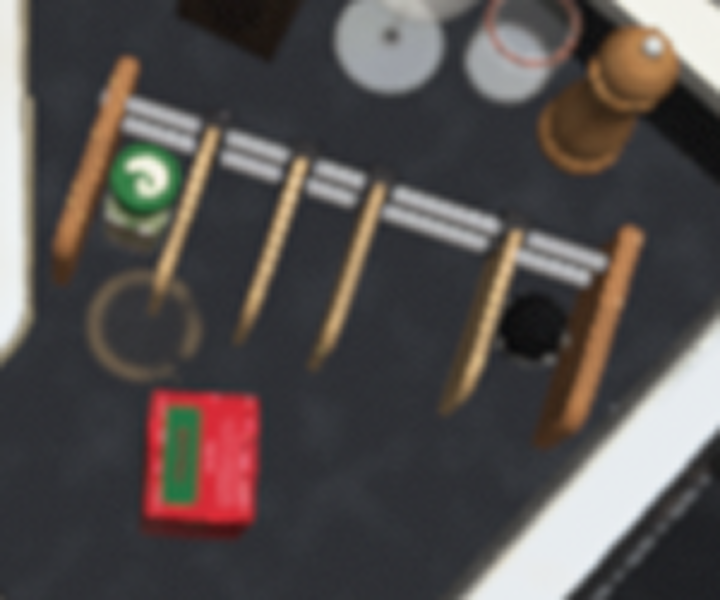

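View pics/sc.png

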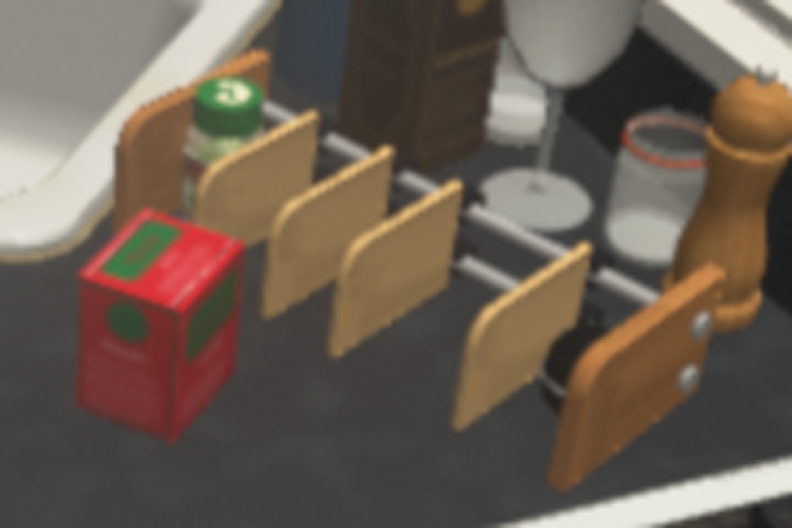

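The crops show the dividers' back-top corners, the front-bottom corners and the carton's corners clearly. I'll fit a model of the rack and carton to both views.

```bash
cat > fit.py <<'E'
from rig import *
import numpy as np
from scipy.optimize import least_squares
C={n:get_calibration(n) for n in("side","top")}
def proj(n,X):
    c=C[n]; p=np.asarray(c["K"])@(np.asarray(c["R"])@np.asarray(X,float)+np.asarray(c["t"])); return p[:2]/p[2]
def T(n,u,v): return np.array([250+u/4.8-.4,100+v/4.8-.4]) if n=="top" else np.array([240+u/4.4-.4,130+v/4.4-.4])
def place(p,l):
    c,s=np.cos(p[2]),np.sin(p[2]); return [p[0]+c*l[0]-s*l[1],p[1]+s*l[0]+c*l[1],l[2]]
E
python3 - <<'E'
from fit import *
# params: x,y,yaw, d1..d4, backx div, backx end, then cam shifts side/top (prior 1px)
def rackres(p):
    d=p[3:7]; r=[]; sh={"side":p[9:11],"top":p[11:13]}
    def a(n,u,v,l): r.extend(proj(n,place(p,l))+sh[n]-T(n,u,v))
    for i,(u,v) in enumerate([(212,128),(300,158),(380,185),(517,232)]): a("top",u,v,[p[7],d[i],83])
    for i,(u,v) in enumerate([(158,305),(240,338),(315,365),(447,408)]): a("top",u,v,[-40,d[i],3 if i<9 else 0])
    for i,(u,v) in enumerate([(317,114),(392,150),(460,184),(590,245)]): a("side",u,v,[p[7],d[i],83])
    for i,(u,v) in enumerate([(265,315),(332,355),(457,428)]): a("side",u,v,[-40,d[i+1],3])
    a("top",127,62,[p[8],169,88]); a("top",630,232,[p[8],-169,88])
    a("side",268,55,[p[8],169,88]); a("side",722,268,[p[8],-169,88]); a("side",562,488,[-40,-169,0])
    return np.r_[r,p[9:13]*1.]
s=least_squares(rackres,[500,-150,-.3,90,30,-20,-90,80,80,0,0,0,0],loss="soft_l1"); p=s.x
print("rack",p[:3].round(3),"d",p[3:7].round(1),"gap3",(p[4]-p[5]-6).round(1),"back",p[7:9].round(1),"shift",p[9:].round(2)); print(rackres(p)[:-4].reshape(-1,2).round(1).tolist())
def cres(q):
    r=[]; sh={"side":p[9:11],"top":p[11:13]}
    def a(n,u,v,l): r.extend(proj(n,place(q,l))+sh[n]-T(n,u,v))
    x,y,h=33.5,40,94
    FL,FR,BL,BR=(-y,x),(-y,-x),(y,x),(y,-x)
    for (u,v),k in zip([(153,392),(260,397),(255,522),(146,520)],[BL,BR,FR,FL]): a("top",u,v,[*k,h])
    for (u,v),k in zip([(150,208),(243,243),(178,312),(80,270)],[BL,BR,FR,FL]): a("side",u,v,[*k,h])
    for (u,v),k in zip([(78,402),(173,442),(238,372)],[FL,FR,BR]): a("side",u,v,[*k,0])
    return np.array(r)
s=least_squares(cres,[400,-100,0],loss="soft_l1"); q=s.x
print("carton",q.round(3)); print(s.fun.reshape(-1,2).round(1).tolist()); print(cres(q).reshape(-1,2).round(1).tolist())
c,sn=np.cos(p[2]),np.sin(p[2]); dx,dy=q[0]-p[0],q[1]-p[1]
print("in rack frame",c*dx+sn*dy,-sn*dx+c*dy,"yaw",np.degrees(q[2]-p[2]))
for l in ([-40,p[5],0],[30,p[4]-3-33.5,0],[0,p[5],0]): print(l,np.round(place(p,l),1))
E
```

```text
rack [ 617.269 -246.445   -6.646] d [ 103.1   44.5   -8.6 -100.6] gap3 47.1 back [64.2 88.4] shift [ 0.07  0.97 -0.1  -0.23]
[[0.5, 0.4], [0.3, 0.3], [0.1, 0.2], [0.2, 0.1], [-0.7, 0.7], [-0.5, -0.2], [-0.5, -0.4], [-0.7, -0.0], [0.0, -0.8], [-0.4, -0.9], [-0.1, -0.9], [-0.2, -0.4], [0.8, 0.5], [0.9, 0.3], [0.9, 0.1], [0.6, -0.4], [0.8, -0.3], [-0.7, -0.2], [-0.7, 0.5], [-0.2, 0.6]]
carton [ 501.693 -155.945   56.445]
[[-0.0, -1.1], [0.1, -0.4], [-0.4, 0.2], [-0.5, -1.2], [-0.8, -0.2], [1.7, -0.2], [1.2, 0.1], [-0.9, 0.8], [-1.4, 1.1], [0.2, 1.2], [0.1, 0.5]]
[[-0.0, -1.1], [0.1, -0.4], [-0.4, 0.2], [-0.5, -1.2], [-0.8, -0.2], [1.7, -0.2], [1.2, 0.1], [-0.9, 0.8], [-1.4, 1.1], [0.2, 1.2], [0.1, 0.5]]
in rack frame -140.18930729156673 43.53210197441317 yaw 3614.8877273139274
[-40, np.float64(-8.629147829199855), 0] [ 576.8 -240.3    0. ]
[30, np.float64(7.991624103976015), 0] [ 648.2 -249.6    0. ]
[0, np.float64(-8.629147829199855), 0] [ 614.2 -254.5    0. ]
```

```bash
cat > goal.py <<'E'
import sys; from rig import *; import numpy as np
O=np.array([617.3,-246.4]); Y=-0.363; c,s=np.cos(Y),np.sin(Y); R=np.array([[c,-s],[s,c]])
st=sense(); e=st["eef_pos"]; yaw=st["tcp_rot"][2]
r=R.T@(e[:2]-O); print("rack",r.round(1),"z",e[2].round(1),"yaw",yaw.round(3),"rp",st["tcp_rot"][:2].round(3),"F",(R.T@st["contact_force"][:2]).round(1),st["contact_force"][2].round(1),"t",st["clock"],"q",st["qpos"].round(2),"open",st["opening"].round(3))
if len(sys.argv)>1:
    x,y,z,w=map(float,sys.argv[1:5]); w+=Y
    d=R@[x,y]+O-e[:2]; t=np.array([np.cos(w)*d[0]+np.sin(w)*d[1],np.sin(w)*d[0]-np.cos(w)*d[1]])
    print("turn rz",(yaw-w),"then tool shift",t.round(1),(e[2]-z).round(1),"rows>",np.ceil(np.linalg.norm(t)/62.5))
E
python3 -c "
import rig;print([ (k,getattr(rig,k)) for k in dir(rig) if 'grip' in k.lower() or 'depth' in k.lower()])"
python3 -m creep '[{"rz":0.172,"hand":0},{"rz":0.172},{"rz":0.172},{"rz":0.172},{"rz":0.172},{"rz":0.172},{"rz":0.172},{"rz":0.172},{"rz":0.172},{}]'
python3 goal.py -15 18 150 1.5708
```

```text
[('grip_depth', 18.700000000000003)]schema error: expected keys x, y, z, rx, ry, rz, hand
Traceback (most recent call last):
  File "goal.py", line 4, in <module>
    r=R.T@(e[:2]-O); print("rack",r.round(1),"z",e[2].round(1),"yaw",yaw.round(3),"rp",st["tcp_rot"][:2].round(3),"F",(R.T@st["contact_force"][:2]).round(1),st["contact_force"][2].round(1),"t",st["clock"],"q",st["qpos"].round(2),"open",st["opening"].round(3))
                                                                                                                                                                                                                                            ^^^^^^^^^^^^^^^^^^^
AttributeError: 'float' object has no attribute 'round'
```

```bash
sed -i 's/st\["opening"\].round(3)/round(st["opening"],3)/' goal.py
python3 -m creep '[{"rz":0.172,"hand":0},{"rz":0.172},{"rz":0.172},{"rz":0.172},{"rz":0.172},{"rz":0.172},{"rz":0.172},{"rz":0.172},{"rz":0.172},{"z":0}]'
python3 goal.py -15 18 150 1.5708
```

```text
rack [-652.2  635.6] z 230.6 yaw 2.759 rp [-3.14 -0.  ] F [-0.1  0. ] -0.2 t 0.1 q [ 1.19  0.35  1.63  0.    1.16 -0.  ] open 0.999
turn rz 1.5509471476949284 then tool shift [-617.6  637.2] 80.6 rows> 15.0schema error: expected keys x, y, z, rx, ry, rz, hand
```

```bash

python3 -m creep '[{"x":0,"y":0,"z":0,"rx":0,"ry":0,"rz":0.172,"hand":0},{"x":0,"y":0,"z":0,"rx":0,"ry":0,"rz":0.172,"hand":0},{"x":0,"y":0,"z":0,"rx":0,"ry":0,"rz":0.172,"hand":0},{"x":0,"y":0,"z":0,"rx":0,"ry":0,"rz":0.172,"hand":0},{"x":0,"y":0,"z":0,"rx":0,"ry":0,"rz":0.172,"hand":0},{"x":0,"y":0,"z":0,"rx":0,"ry":0,"rz":0.172,"hand":0},{"x":0,"y":0,"z":0,"rx":0,"ry":0,"rz":0.172,"hand":0},{"x":0,"y":0,"z":0,"rx":0,"ry":0,"rz":0.172,"hand":0},{"x":0,"y":0,"z":0,"rx":0,"ry":0,"rz":0.172,"hand":0}]'
python3 goal.py -15 18 150 1.5708
```

```text
clock: 1.23
eef_pos: [233.3, 579.5, 230.8]
tcp_rot: [-3.142, 0.001, 1.205]
contact_force: [-0.7, 0.1, 0.2]
opening: -0.001
grasp_force: 0.0
rack [-652.2  635.7] z 230.8 yaw 1.205 rp [-3.142e+00  1.000e-03] F [-0.7 -0.2] 0.2 t 1.225 q [1.19 0.35 1.63 0.   1.16 1.55] open -0.001
turn rz -0.002660451633583083 then tool shift [-617.7  637.2] 80.8 rows> 15.0
```

```bash

python3 -m creep '[{"x":-38.5,"y":39.8,"z":0,"rx":0,"ry":0,"rz":0,"hand":0},{"x":-38.5,"y":39.8,"z":0,"rx":0,"ry":0,"rz":0,"hand":0},{"x":-38.5,"y":39.8,"z":0,"rx":0,"ry":0,"rz":0,"hand":0},{"x":-38.5,"y":39.8,"z":0,"rx":0,"ry":0,"rz":0,"hand":0},{"x":-38.5,"y":39.8,"z":0,"rx":0,"ry":0,"rz":0,"hand":0},{"x":-38.5,"y":39.8,"z":0,"rx":0,"ry":0,"rz":0,"hand":0},{"x":-38.5,"y":39.8,"z":0,"rx":0,"ry":0,"rz":0,"hand":0},{"x":-38.5,"y":39.8,"z":0,"rx":0,"ry":0,"rz":0,"hand":0},{"x":-38.5,"y":39.8,"z":0,"rx":0,"ry":0,"rz":0,"hand":0},{"x":-38.5,"y":39.8,"z":0,"rx":0,"ry":0,"rz":0,"hand":0},{"x":-38.5,"y":39.8,"z":0,"rx":0,"ry":0,"rz":0,"hand":0},{"x":-38.5,"y":39.8,"z":0,"rx":0,"ry":0,"rz":0,"hand":0},{"x":-38.5,"y":39.8,"z":0,"rx":0,"ry":0,"rz":0,"hand":0},{"x":-38.5,"y":39.8,"z":0,"rx":0,"ry":0,"rz":0,"hand":0},{"x":-38.5,"y":39.8,"z":0,"rx":0,"ry":0,"rz":0,"hand":0},{"x":-38.5,"y":39.8,"z":0,"rx":0,"ry":0,"rz":0,"hand":0},{"x":0,"y":0,"z":40,"rx":0,"ry":0,"rz":0,"hand":0},{"x":0,"y":0,"z":40,"rx":0,"ry":0,"rz":0,"hand":0},{"x":0,"y":0,"z":0,"rx":0,"ry":0,"rz":0,"hand":0}]'
python3 goal.py -15 18 45 1.5708
python3 - <<'E'
from rig import *
import cv2,numpy as np
a=grab_frame("top")[90:230,245:405,::-1]; b=grab_frame("side")[90:250,230:420,::-1]
cv2.imwrite("pics/p1.png",np.hstack([cv2.resize(a,(400,350),interpolation=2),cv2.resize(b,(400,350),interpolation=2)]))
E
```

```text
clock: 3.6
eef_pos: [609.9, -220.4, 147.9]
tcp_rot: [-3.135, 0.0, 1.211]
contact_force: [-1.0, 0.5, 1.0]
opening: 0.002
grasp_force: 0.0
rack [-16.1  21.7] z 147.9 yaw 1.211 rp [-3.135  0.   ] F [-1.1  0.2] 1.0 t 3.6 q [-0.35  0.48  1.65 -0.    1.03  0.01] open 0.002
turn rz 0.0027450108144786434 then tool shift [-3.7  1.1] 102.9 rows> 1.0
```

View pics/p1.png

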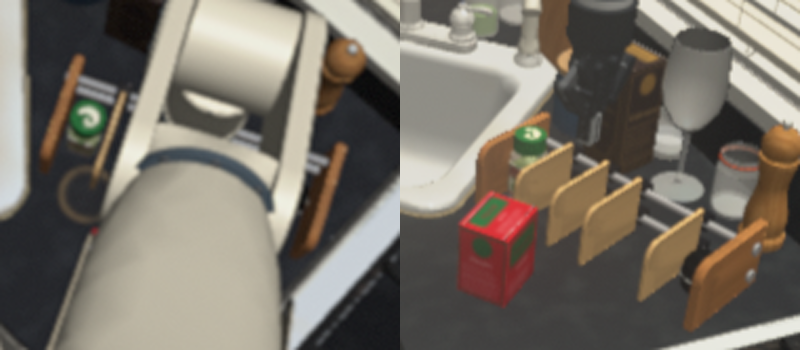

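The gripper (side panel about (590,100)) hangs above gap 3 and everything is undisturbed. The top camera is blocked by the arm. I'll go down into the gap in stages.

```bash

python3 -m creep '[{"x":-1,"y":1,"z":25,"rx":0,"ry":0,"rz":0,"hand":0},{"x":0,"y":0,"z":20,"rx":0,"ry":0,"rz":0,"hand":0},{"x":0,"y":0,"z":0,"rx":0,"ry":0,"rz":0,"hand":0}]'
python3 goal.py -15 18 45 1.5708
python3 - <<'E'
from rig import *
import cv2,numpy as np
b=grab_frame("side")[110:230,280:400,::-1]
cv2.imwrite("pics/p2.png",cv2.resize(b,(600,600),interpolation=2))
E
```

```text
clock: 4.08
eef_pos: [612.4, -222.0, 105.7]
tcp_rot: [-3.14, 0.0, 1.211]
contact_force: [0.5, 0.2, 0.4]
opening: 0.0
grasp_force: 0.0
rack [-13.2  21.1] z 105.7 yaw 1.211 rp [-3.14  0.  ] F [0.4 0.4] 0.4 t 4.075 q [-0.35  0.53  1.67 -0.    0.95  0.01] open 0.0
turn rz 0.0032142324295620917 then tool shift [-3.1 -1.8] 60.7 rows> 1.0
```

View pics/p2.png

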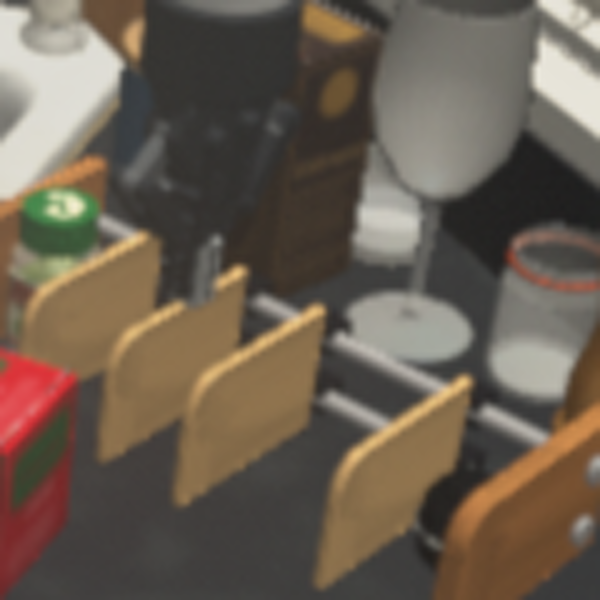

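The fingertip shows at (205,300) of the crop, which is about (321,170) in full side pixels. It stands in front of divider 2 and behind divider 3. I'll check this against the projection.

```bash
python3 - <<'E'
from fit import *
print(proj("side",[612.4,-222,105.7]))
P=[617.3,-246.4,-.363]
for y in(44.5,-8.6): print(y,proj("side",place(P,[-13,y,83])),proj("side",place(P,[64,y,83])), proj("side",place(P,[-40,y,3])))
E
python3 -m creep '[{"x":-3,"y":-2,"z":0,"rx":0,"ry":0,"rz":0,"hand":0},{"x":0,"y":0,"z":15,"rx":0,"ry":0,"rz":0,"hand":0},{"x":0,"y":0,"z":15,"rx":0,"ry":0,"rz":0,"hand":0},{"x":0,"y":0,"z":0,"rx":0,"ry":0,"rz":0,"hand":0}]'
python3 goal.py -15 18 45 1.5708
```

```text
[317.49927548 168.31661822]
44.5 [309.75910801 172.09501238] [328.12471978 161.86006194] [300.54604322 200.76526073]
-8.6 [325.67681621 180.37221188] [343.94593328 169.57815023] [315.82272234 209.57923956]
clock: 4.62
eef_pos: [608.8, -224.0, 74.2]
tcp_rot: [-3.138, -0.0, 1.211]
contact_force: [-0.5, -0.6, 0.9]
opening: 0.003
grasp_force: 0.0
rack [-15.9  17.9] z 74.2 yaw 1.211 rp [-3.138 -0.   ] F [-0.2 -0.7] 0.9 t 4.625 q [-0.35  0.56  1.69  0.    0.89  0.01] open 0.003
turn rz 0.0029725604492838453 then tool shift [0.1 0.9] 29.2 rows> 1.0
```

```bash
python3 -m creep '[{"x":0,"y":0,"z":15,"rx":0,"ry":0,"rz":0,"hand":0},{"x":0,"y":0,"z":15,"rx":0,"ry":0,"rz":0,"hand":0},{"x":-4,"y":0,"z":0,"rx":0,"ry":0,"rz":0,"hand":0},{"x":-4,"y":0,"z":0,"rx":0,"ry":0,"rz":0,"hand":0},{"x":-2,"y":0,"z":0,"rx":0,"ry":0,"rz":0,"hand":0}]'
python3 goal.py
python3 -m creep '[{"x":-2,"y":0,"z":0,"rx":0,"ry":0,"rz":0,"hand":0}]'|grep force
python3 -m creep '[{"x":-2,"y":0,"z":0,"rx":0,"ry":0,"rz":0,"hand":0}]'|grep force
python3 -m creep '[{"x":-2,"y":0,"z":0,"rx":0,"ry":0,"rz":0,"hand":0}]'|grep force
python3 -m creep '[{"x":-2,"y":0,"z":0,"rx":0,"ry":0,"rz":0,"hand":0}]'|grep force
python3 goal.py -15 -24.6 45 1.5708
```

```text
clock: 5.25
eef_pos: [606.8, -234.4, 46.8]
tcp_rot: [3.141, 0.0, 1.211]
contact_force: [-0.2, 0.6, -0.0]
opening: 0.0
grasp_force: 0.0
rack [-14.1   7.5] z 46.8 yaw 1.211 rp [3.141 0.   ] F [-0.3  0.5] -0.0 t 5.25 q [-0.37  0.6   1.7  -0.    0.84 -0.01] open 0.0
contact_force: [2.2, 3.5, 0.8]
grasp_force: 2.1
contact_force: [1.2, 4.7, 3.1]
grasp_force: 2.1
contact_force: [1.5, 3.4, 3.1]
grasp_force: 2.1
contact_force: [1.5, 3.8, 4.3]
grasp_force: 2.1
rack [-14.2   0.1] z 46.6 yaw 1.211 rp [ 3.141 -0.   ] F [0.1 4.1] 4.3 t 5.75 q [-0.38  0.6   1.7   0.    0.84 -0.02] open 0.002
turn rz 0.0030906047668317616 then tool shift [-24.7  -0.8] 1.6 rows> 1.0
```

```bash
python3 -m creep '[{"x":-4,"y":0,"z":0,"rx":0,"ry":0,"rz":0,"hand":0},{"x":-4,"y":0,"z":0,"rx":0,"ry":0,"rz":0,"hand":0},{"x":-4,"y":0,"z":0,"rx":0,"ry":0,"rz":0,"hand":0},{"x":-4,"y":0,"z":0,"rx":0,"ry":0,"rz":0,"hand":0},{"x":-4,"y":0,"z":0,"rx":0,"ry":0,"rz":0,"hand":0},{"x":-2,"y":0,"z":0,"rx":0,"ry":0,"rz":0,"hand":0},{"x":-1.5,"y":0,"z":0,"rx":0,"ry":0,"rz":0,"hand":0},{"x":0,"y":0,"z":0,"rx":0,"ry":0,"rz":0,"hand":0}]' | grep force
python3 goal.py -15 -24.6 45 1.5708
```

```text
contact_force: [0.7, 1.7, 0.7]
grasp_force: 0.9
rack [-14.7 -23.9] z 46.0 yaw 1.211 rp [-3.141  0.   ] F [-0.   1.9] 0.7 t 6.75 q [-0.42  0.6   1.7  -0.    0.84 -0.06] open -0.001
turn rz 0.003063128014334948 then tool shift [-0.7 -0.3] 1.0 rows> 1.0
```

```bash
python3 -m creep '[{"x":8,"y":0,"z":0,"rx":0,"ry":0,"rz":0,"hand":0},{"x":4,"y":0,"z":-30,"rx":0,"ry":0,"rz":0,"hand":0},{"x":0,"y":0,"z":-40,"rx":0,"ry":0,"rz":0,"hand":0},{"x":0,"y":0,"z":-35,"rx":0,"ry":0,"rz":0,"hand":0},{"x":30,"y":-31,"z":0,"rx":0,"ry":0,"rz":0,"hand":40},{"x":30,"y":-31,"z":0,"rx":0,"ry":0,"rz":0,"hand":40},{"x":30,"y":-31,"z":0,"rx":0,"ry":0,"rz":0,"hand":40},{"x":31,"y":-31,"z":0,"rx":0,"ry":0,"rz":0,"hand":40},{"x":0,"y":0,"z":0,"rx":0,"ry":0,"rz":0,"hand":40}]' | grep force
python3 goal.py -140 108 20 1.5708
python3 - <<'E'
from rig import *
import cv2,numpy as np
a=grab_frame("top")[90:230,245:405,::-1]; b=grab_frame("side")[110:250,240:400,::-1]
cv2.imwrite("pics/p3.png",np.hstack([cv2.resize(a,(400,350),interpolation=2),cv2.resize(b,(400,350),interpolation=2)]))
E
```

```text
contact_force: [-0.1, -0.2, -0.5]
grasp_force: 0.0
rack [-141.6  110.4] z 150.9 yaw 1.214 rp [-3.139e+00  1.000e-03] F [ 0.  -0.2] -0.5 t 7.875 q [-0.18  0.31  1.9  -0.    0.93  0.18] open 0.47
turn rz 0.005703770187881041 then tool shift [-2.4  1.6] 130.9 rows> 1.0
```

View pics/p3.png

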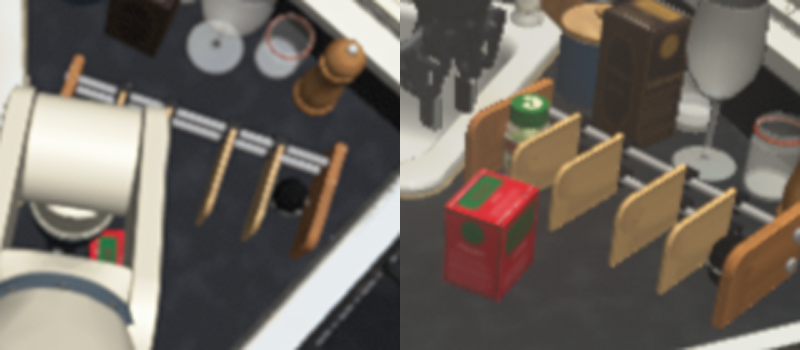

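The gap now looks about 76 mm wide, with divider 3's back-top corner at side pixel (353,178) as expected for y≈-38. Divider 2, divider 4 and the carton are unmoved. Next I'll lower the tool on the carton's left and push it right, so it squares up and lines up with the gap.

```bash
python3 -m creep '[{"x":0,"y":1,"z":30,"rx":0,"ry":0,"rz":0.005,"hand":40},{"x":0,"y":0,"z":30,"rx":0,"ry":0,"rz":0,"hand":40},{"x":0,"y":0,"z":30,"rx":0,"ry":0,"rz":0,"hand":40},{"x":0,"y":0,"z":25,"rx":0,"ry":0,"rz":0,"hand":40},{"x":0,"y":0,"z":12,"rx":0,"ry":0,"rz":0,"hand":40},{"x":-4,"y":0,"z":0,"rx":0,"ry":0,"rz":0,"hand":40},{"x":-3,"y":0,"z":0,"rx":0,"ry":0,"rz":0,"hand":40},{"x":0,"y":0,"z":0,"rx":0,"ry":0,"rz":0,"hand":40}]' | grep force
python3 goal.py -140 47.8 20 1.5708
python3 -m creep '[{"x":-4,"y":0,"z":0,"rx":0,"ry":0,"rz":0,"hand":40},{"x":-4,"y":0,"z":0,"rx":0,"ry":0,"rz":0,"hand":40},{"x":-4,"y":0,"z":0,"rx":0,"ry":0,"rz":0,"hand":40},{"x":-4,"y":0,"z":0,"rx":0,"ry":0,"rz":0,"hand":40}]'|grep force
python3 goal.py -140 47.8 20 1.5708

```

```text
contact_force: [0.1, -0.1, -0.1]
grasp_force: 0.0
rack [-137.1  101.8] z 25.2 yaw 1.205 rp [ 3.14 -0.  ] F [ 0.2 -0.1] -0.1 t 8.975 q [-0.2   0.5   1.97 -0.    0.67  0.17] open 0.47
turn rz -0.0023719261481669474 then tool shift [-54.   -2.9] 5.2 rows> 1.0
contact_force: [0.7, 0.3, 0.0]
grasp_force: 0.1
rack [-137.8   85.8] z 24.3 yaw 1.206 rp [ 3.141 -0.   ] F [0.6 0.6] 0.0 t 9.475 q [-0.23  0.5   1.98  0.    0.66  0.14] open 0.477
turn rz -0.0020225160083831017 then tool shift [-38.   -2.2] 4.3 rows> 1.0
```

```bash
python3 -m creep '[{"x":-4,"y":0,"z":0,"rx":0,"ry":0,"rz":0,"hand":40},{"x":-4,"y":0,"z":0,"rx":0,"ry":0,"rz":0,"hand":40},{"x":-4,"y":0,"z":0,"rx":0,"ry":0,"rz":0,"hand":40},{"x":-4,"y":0,"z":0,"rx":0,"ry":0,"rz":0,"hand":40},{"x":-4,"y":0,"z":0,"rx":0,"ry":0,"rz":0,"hand":40},{"x":-4,"y":0,"z":0,"rx":0,"ry":0,"rz":0,"hand":40},{"x":-4,"y":0,"z":0,"rx":0,"ry":0,"rz":0,"hand":40},{"x":-4,"y":0,"z":0,"rx":0,"ry":0,"rz":0,"hand":40},{"x":-4,"y":0,"z":0,"rx":0,"ry":0,"rz":0,"hand":40},{"x":-2,"y":0,"z":0,"rx":0,"ry":0,"rz":0,"hand":40},{"x":0,"y":0,"z":0,"rx":0,"ry":0,"rz":0,"hand":40}]'|grep force
python3 goal.py -140 47.8 20 1.5708
python3 -m creep '[{"x":10,"y":0,"z":0,"rx":0,"ry":0,"rz":0,"hand":40},{"x":20,"y":-10,"z":0,"rx":0,"ry":0,"rz":0,"hand":40},{"x":30,"y":-20,"z":0,"rx":0,"ry":0,"rz":0,"hand":40},{"x":20,"y":-40,"z":-20,"rx":0,"ry":0,"rz":0,"hand":26},{"x":10,"y":-40,"z":-40,"rx":0,"ry":0,"rz":0,"hand":26},{"x":0,"y":-20,"z":-50,"rx":0,"ry":0,"rz":0,"hand":26},{"x":0,"y":0,"z":0,"rx":0,"ry":0,"rz":0,"hand":26}]'|grep force
python3 goal.py
python3 - <<'E'
from rig import *
import cv2,numpy as np
A=grab_frame("top");B=grab_frame("side")
cv2.imwrite("pics/t4.png",A[:,:,::-1]);cv2.imwrite("pics/s4.png",B[:,:,::-1])
a=A[100:220,270:370,::-1]; b=B[140:260,250:350,::-1]
cv2.imwrite("pics/p4.png",np.hstack([cv2.resize(a,(400,480),interpolation=2),cv2.resize(b,(400,480),interpolation=2)]))
E
```

```text
contact_force: [-0.3, 0.1, 0.2]
grasp_force: 0.0
rack [-138.    47.9] z 24.2 yaw 1.206 rp [-3.141  0.   ] F [-0.3 -0. ] 0.2 t 10.85 q [-0.3   0.5   1.98 -0.    0.66  0.07] open 0.47
turn rz -0.0022106052551544852 then tool shift [-0.1 -2. ] 4.2 rows> 1.0
contact_force: [0.2, 0.2, 0.1]
grasp_force: 0.0
rack [-267.2  139.6] z 137.4 yaw 1.207 rp [ 3.136e+00 -2.000e-03] F [0.1 0.3] 0.1 t 11.725 q [-0.05  0.16  2.15  0.    0.83  0.31] open 0.3
```

View pics/p4.png

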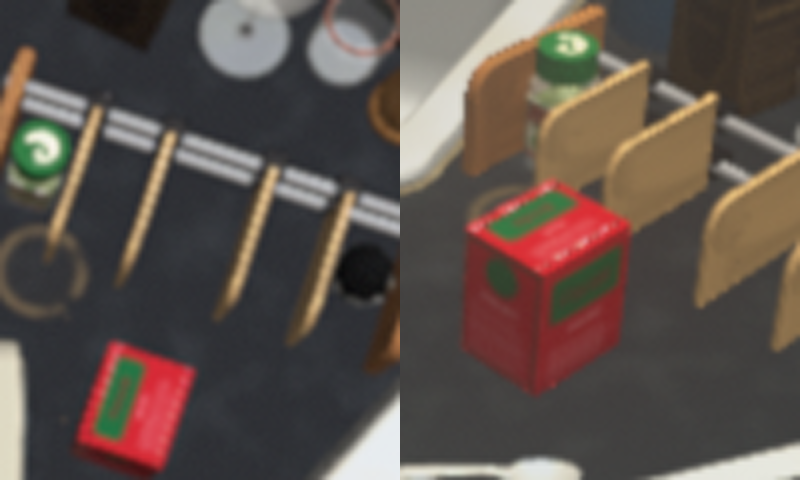

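The view is clear now. The carton is squared up at about (137,405) in the top panel. Divider 2 runs from (170,130) to (120,283) and divider 3 from (273,168) to (222,317). I'll fit these numerically.

```bash
python3 - <<'E'
from fit import *
P=[617.3,-246.4,-.363]; sh={"side":np.array([.07,.97]),"top":np.array([-.1,-.23])}
def T4(n,u,v): return np.array([u/4-.4,v/4-.4])+([270,100] if n=="top" else [250,140])
def cres(q):
    r=[]
    def a(n,u,v,l): r.extend(proj(n,place(q,l))+sh[n]-T4(n,u,v))
    x,y,h=33.5,40,94
    FL,FR,BL,BR=(-y,x),(-y,-x),(y,x),(y,-x)
    for (u,v),k in zip([(113,342),(195,370),(158,458),(81,432)],[BL,BR,FR,FL]): a("top",u,v,[*k,h])
    for (u,v),k in zip([(153,179),(230,228),(137,278),(66,228)],[BL,BR,FR,FL]): a("side",u,v,[*k,h])
    for (u,v),k in zip([(63,350),(137,393),(225,325)],[FL,FR,BR]): a("side",u,v,[*k,0])
    return np.array(r)
q=least_squares(cres,[480,-190,-.36],loss="soft_l1").x
print("carton",q,cres(q).reshape(-1,2).round(1).tolist())
c,s=np.cos(P[2]),np.sin(P[2]); d=q[:2]-P[:2]
print("rack frame",(c*d[0]+s*d[1]).round(1),(-s*d[0]+c*d[1]).round(1),"yaw",np.degrees(q[2]-P[2]).round(1))
for nm,obs in {"d1":[("top",96,107,64,83),("top",48,260,-40,3),("side",247,63,64,83)],"d2":[("top",170,130,64,83),("top",120,283,-40,3),("side",315,95,64,83)],"d3":[("top",273,168,64,83),("top",222,317,-40,3),("side",300,305,-40,3)]}.items():
    f=lambda y:np.concatenate([proj(n,place(P,[x,y[0],z]))+sh[n]-T4(n,u,v) for n,u,v,x,z in obs])
    y=least_squares(f,[0.]); print(nm,y.x.round(1),y.fun.reshape(-1,2).round(1).tolist())
E
```

```text
carton [ 4.83277740e+02 -1.90352101e+02 -3.77976974e-01] [[-0.4, -1.3], [0.4, -0.6], [0.9, 2.6], [-1.4, 1.3], [0.6, -0.6], [1.7, -1.2], [2.0, -0.4], [-0.6, -0.5], [-1.2, -0.6], [-0.4, 1.8], [-0.4, 4.9]]
rack frame -145.2 4.8 yaw -0.9
d1 [103.9] [[0.4, 0.3], [-0.0, -0.8], [0.1, -0.7]]
d2 [43.9] [[0.4, 0.8], [-0.4, -0.5], [0.0, -0.4]]
d3 [-39.7] [[0.6, 0.1], [-1.2, -0.5], [0.6, 0.1]]
```

```bash
python3 -m creep '[{"x":0,"y":0,"z":0,"rx":0,"ry":0,"rz":-0.1745,"hand":26},{"x":0,"y":0,"z":0,"rx":0,"ry":0,"rz":-0.1745,"hand":26},{"x":0,"y":0,"z":0,"rx":0,"ry":0,"rz":-0.1745,"hand":26},{"x":0,"y":0,"z":0,"rx":0,"ry":0,"rz":-0.1745,"hand":26},{"x":0,"y":0,"z":0,"rx":0,"ry":0,"rz":-0.1745,"hand":26},{"x":0,"y":0,"z":0,"rx":0,"ry":0,"rz":-0.1745,"hand":26},{"x":0,"y":0,"z":0,"rx":0,"ry":0,"rz":-0.1745,"hand":26},{"x":0,"y":0,"z":0,"rx":0,"ry":0,"rz":-0.1745,"hand":26},{"x":0,"y":0,"z":0,"rx":0,"ry":0,"rz":-0.1745,"hand":26},{"x":0,"y":0,"z":0,"rx":0,"ry":0,"rz":0,"hand":26}]'
python3 goal.py -225 4 32 3.14159
```

```text
clock: 13.08
eef_pos: [415.7, -22.1, 133.0]
tcp_rot: [-3.141, -0.002, 2.775]
contact_force: [0.5, -0.6, 0.1]
opening: 0.301
grasp_force: 0.0
rack [-268.1  138.2] z 133.0 yaw 2.775 rp [-3.141e+00 -2.000e-03] F [ 0.6 -0.4] 0.1 t 13.075 q [-0.06  0.17  2.15 -0.    0.83 -1.26] open 0.301
turn rz -0.0038095259123185343 then tool shift [ -43.1 -134.2] 101.0 rows> 3.0
```

```bash
python3 -m creep '[{"x":-14,"y":-45,"z":0,"rx":0,"ry":0,"rz":-0.004,"hand":26},{"x":-14,"y":-45,"z":0,"rx":0,"ry":0,"rz":0,"hand":26},{"x":-14,"y":-44,"z":0,"rx":0,"ry":0,"rz":0,"hand":26},{"x":0,"y":0,"z":35,"rx":0,"ry":0,"rz":0,"hand":26},{"x":0,"y":0,"z":35,"rx":0,"ry":0,"rz":0,"hand":26},{"x":0,"y":0,"z":20,"rx":0,"ry":0,"rz":0,"hand":26},{"x":0,"y":0,"z":8,"rx":0,"ry":0,"rz":0,"hand":26},{"x":0,"y":0,"z":0,"rx":0,"ry":0,"rz":0,"hand":26}]'|grep force
python3 goal.py -225 4 32 3.14159
```

```text
contact_force: [0.1, -0.4, -0.7]
grasp_force: 0.0
rack [-226.     4.4] z 35.8 yaw 2.778 rp [ 3.142e+00 -1.000e-03] F [ 0.2 -0.3] -0.7 t 14.075 q [-0.38  0.38  2.17  0.    0.59 -1.59] open 0.307
turn rz -0.00012252091900588624 then tool shift [-1.  -0.4] 3.8 rows> 1.0
```

```bash
python3 -m creep '[{"x":-6,"y":0,"z":2,"rx":0,"ry":0,"rz":0,"hand":26},{"x":-6,"y":0,"z":0,"rx":0,"ry":0,"rz":0,"hand":26},{"x":-6,"y":0,"z":0,"rx":0,"ry":0,"rz":0,"hand":26},{"x":-5,"y":0,"z":0,"rx":0,"ry":0,"rz":0,"hand":26},{"x":-4,"y":0,"z":0,"rx":0,"ry":0,"rz":0,"hand":26},{"x":-4,"y":0,"z":0,"rx":0,"ry":0,"rz":0,"hand":26},{"x":-4,"y":0,"z":0,"rx":0,"ry":0,"rz":0,"hand":26},{"x":-4,"y":0,"z":0,"rx":0,"ry":0,"rz":0,"hand":26},{"x":-5,"y":0,"z":0,"rx":0,"ry":0,"rz":0,"hand":26},{"x":-6,"y":0,"z":0,"rx":0,"ry":0,"rz":0,"hand":26},{"x":-6,"y":0,"z":0,"rx":0,"ry":0,"rz":0,"hand":26},{"x":-6,"y":0,"z":0,"rx":0,"ry":0,"rz":0,"hand":26},{"x":-6,"y":0,"z":0,"rx":0,"ry":0,"rz":0,"hand":26},{"x":-6,"y":0,"z":0,"rx":0,"ry":0,"rz":0,"hand":26},{"x":-5,"y":0,"z":0,"rx":0,"ry":0,"rz":0,"hand":26}]'|grep force
python3 goal.py -21 4 32 3.14159
python3 - <<'E'
from rig import *
import cv2,numpy as np
A=grab_frame("top");B=grab_frame("side")
a=A[100:220,270:370,::-1]; b=B[130:250,250:350,::-1]
cv2.imwrite("pics/p5.png",np.hstack([cv2.resize(a,(400,480),interpolation=2),cv2.resize(b,(400,480),interpolation=2)]))
E
```

```text
contact_force: [-1.2, 1.3, -0.1]
grasp_force: 0.0
rack [-146.3    4.5] z 34.3 yaw 2.78 rp [3.142 0.   ] F [-1.6  0.8] -0.1 t 15.95 q [-0.38  0.47  2.    0.    0.67 -1.59] open 0.302
turn rz 0.0016884294837602454 then tool shift [-125.3   -0.5] 2.3 rows> 3.0
```

View pics/p5.png

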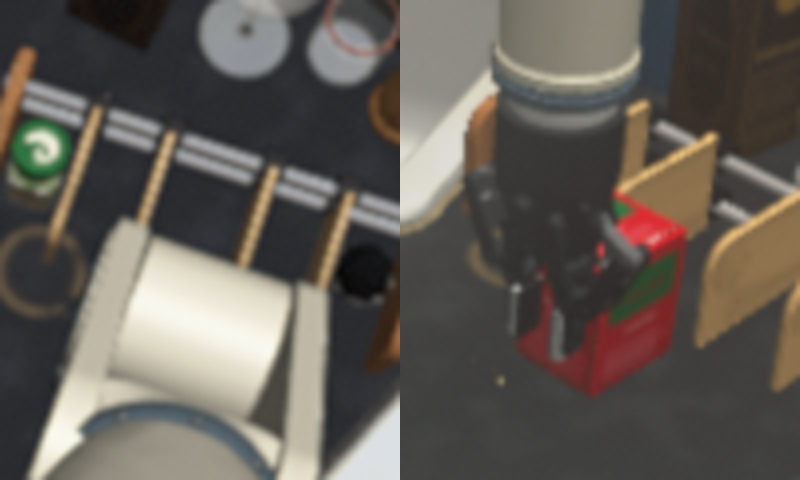

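The carton is upright with both fingers on its narrow near face. Its right bottom edge runs from (195,393) to (272,348) in the side panel. I'll compute its lateral position before it enters the gap.

```bash
python3 - <<'E'
from fit import *
P=[617.3,-246.4,-.363]; sh=np.array([.07,.97])
def un(u,v,z):
    t=np.array([250+u/4-.4,130+v/4-.4])
    return least_squares(lambda l:proj("side",place(P,[*l,z]))+sh-t,[0,0]).x.round(1)
print("FR0",un(195,393,0),"BR0",un(272,346,0),"BR94",un(287,232,94),"d2 top back",un(316,135,83),"d3 fb",un(300,345,3))
E
```

```text
FR0 [-125.   -22.7] BR0 [-51.9 -24.6] BR94 [-57.1 -28.6] d2 top back [62.7 42. ] d3 fb [-40.9 -38.4]
```

```bash
python3 -m creep '[{"x":-5,"y":-0.4,"z":0,"rx":0,"ry":0,"rz":0,"hand":26},{"x":-5,"y":-0.4,"z":0,"rx":0,"ry":0,"rz":0,"hand":26},{"x":-5,"y":-0.4,"z":0,"rx":0,"ry":0,"rz":0,"hand":26},{"x":-5,"y":-0.4,"z":0,"rx":0,"ry":0,"rz":0,"hand":26},{"x":-5,"y":-0.4,"z":0,"rx":0,"ry":0,"rz":0,"hand":26}]'|grep force
python3 goal.py
python3 -m creep '[{"x":-4,"y":0,"z":0,"rx":0,"ry":0,"rz":0,"hand":26},{"x":-4,"y":0,"z":0,"rx":0,"ry":0,"rz":0,"hand":26},{"x":-4,"y":0,"z":0,"rx":0,"ry":0,"rz":0,"hand":26},{"x":-4,"y":0,"z":0,"rx":0,"ry":0,"rz":0,"hand":26}]'|grep force
python3 goal.py
python3 -m creep '[{"x":-4,"y":0,"z":0,"rx":0,"ry":0,"rz":0,"hand":26},{"x":-4,"y":0,"z":0,"rx":0,"ry":0,"rz":0,"hand":26},{"x":-4,"y":0,"z":0,"rx":0,"ry":0,"rz":0,"hand":26},{"x":-4,"y":0,"z":0,"rx":0,"ry":0,"rz":0,"hand":26},{"x":-4,"y":0,"z":0,"rx":0,"ry":0,"rz":0,"hand":26}]'|grep force
python3 goal.py -21 2.5 34 3.14159
python3 - <<'E'
from rig import *
import cv2,numpy as np
A=grab_frame("top");B=grab_frame("side")
a=A[90:210,270:370,::-1]; b=B[120:240,265:365,::-1]
cv2.imwrite("pics/p6.png",np.hstack([cv2.resize(a,(400,480),interpolation=2),cv2.resize(b,(400,480),interpolation=2)]))
E
```

```text
contact_force: [-1.8, 0.6, 0.9]
grasp_force: 0.0
rack [-121.3    2.5] z 34.3 yaw 2.78 rp [ 3.142 -0.   ] F [-1.9 -0.1] 0.9 t 16.675 q [-0.38  0.5   1.95  0.    0.7  -1.59] open 0.304
contact_force: [-2.1, -0.4, 0.9]
grasp_force: 0.0
rack [-105.4    2.6] z 34.3 yaw 2.78 rp [-3.142 -0.   ] F [-1.8 -1.1] 0.9 t 17.175 q [-0.38  0.51  1.91 -0.    0.71 -1.59] open 0.307
contact_force: [-1.3, 1.0, 0.5]
grasp_force: 0.0
rack [-85.4   2.6] z 34.3 yaw 2.78 rp [ 3.142 -0.   ] F [-1.6  0.5] 0.5 t 17.8 q [-0.38  0.54  1.87  0.    0.74 -1.59] open 0.306
turn rz 0.0016754522349726741 then tool shift [-64.4  -0.1] 0.3 rows> 2.0
```

View pics/p6.png

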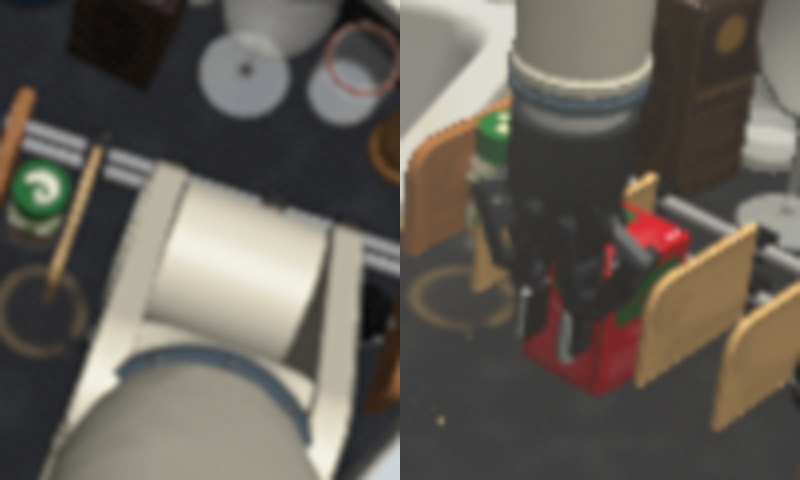

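The carton is now between divider 2 and divider 3, whose back-top is still at (355,228) in the panel, so it has not moved. The forces only show floor friction. I'll keep going to the rails.

```bash
python3 -m creep '[{"x":-4,"y":0,"z":0,"rx":0,"ry":0,"rz":0,"hand":26},{"x":-4,"y":0,"z":0,"rx":0,"ry":0,"rz":0,"hand":26},{"x":-4,"y":0,"z":0,"rx":0,"ry":0,"rz":0,"hand":26},{"x":-4,"y":0,"z":0,"rx":0,"ry":0,"rz":0,"hand":26},{"x":-4,"y":0,"z":0,"rx":0,"ry":0,"rz":0,"hand":26}]'|grep force
python3 goal.py
python3 -m creep '[{"x":-4,"y":0,"z":0,"rx":0,"ry":0,"rz":0,"hand":26},{"x":-4,"y":0,"z":0,"rx":0,"ry":0,"rz":0,"hand":26},{"x":-4,"y":0,"z":0,"rx":0,"ry":0,"rz":0,"hand":26},{"x":-4,"y":0,"z":0,"rx":0,"ry":0,"rz":0,"hand":26},{"x":-4,"y":0,"z":0,"rx":0,"ry":0,"rz":0,"hand":26},{"x":-4,"y":0,"z":0,"rx":0,"ry":0,"rz":0,"hand":26},{"x":-4,"y":0,"z":0,"rx":0,"ry":0,"rz":0,"hand":26}]'|grep force
python3 goal.py
python3 -m creep '[{"x":-3,"y":0,"z":0,"rx":0,"ry":0,"rz":0,"hand":26},{"x":-3,"y":0,"z":0,"rx":0,"ry":0,"rz":0,"hand":26}]'|grep force
python3 goal.py -21 2.5 34 3.14159

```

```text
contact_force: [-1.3, 0.4, 0.7]
grasp_force: 0.0
rack [-65.4   2.6] z 34.3 yaw 2.78 rp [-3.142  0.   ] F [-1.4 -0.1] 0.7 t 18.525 q [-0.38  0.56  1.82 -0.    0.76 -1.59] open 0.301
contact_force: [-3.9, 1.7, 4.4]
grasp_force: 0.0
rack [-37.6   2.6] z 34.3 yaw 2.78 rp [-3.142 -0.   ] F [-4.3  0.2] 4.4 t 19.4 q [-0.38  0.59  1.76 -0.    0.79 -1.59] open 0.303
contact_force: [-4.7, 5.5, 8.6]
grasp_force: 2.0
rack [-32.    2.8] z 34.8 yaw 2.78 rp [ 3.141e+00 -1.000e-03] F [-6.3  3.5] 8.6 t 19.65 q [-0.38  0.6   1.75  0.    0.8  -1.59] open 0.303
turn rz 0.0014243468055465947 then tool shift [-11.   -0.3] 0.8 rows> 1.0
```

Backward and upward forces appeared about 10 mm before the predicted rail contact. The finger knuckles may be touching a divider. I'll back off, clear the view, and measure in code by template matching against the saved frames.

```bash
python3 -m creep '[{"x":6,"y":0,"z":0,"rx":0,"ry":0,"rz":0,"hand":26},{"x":12,"y":0,"z":0,"rx":0,"ry":0,"rz":0,"hand":26},{"x":25,"y":0,"z":0,"rx":0,"ry":0,"rz":0,"hand":26},{"x":40,"y":0,"z":-20,"rx":0,"ry":0,"rz":0,"hand":0},{"x":45,"y":15,"z":-35,"rx":0,"ry":0,"rz":0,"hand":0},{"x":45,"y":40,"z":-20,"rx":0,"ry":0,"rz":0,"hand":0},{"x":40,"y":45,"z":-20,"rx":0,"ry":0,"rz":0,"hand":0},{"x":20,"y":40,"z":0,"rx":0,"ry":0,"rz":0,"hand":0},{"x":0,"y":0,"z":0,"rx":0,"ry":0,"rz":0,"hand":0}]'|grep force
python3 goal.py
cat > look.py <<'E'
import sys; from fit import *; import cv2
tag=sys.argv[1]; P=[617.3,-246.4,-.363]
N={"top":grab_frame("top"),"side":grab_frame("side")}; D3=float(sys.argv[2])
for n in N: cv2.imwrite(f"pics/{n[0]}{tag}.png",N[n][:,:,::-1])
for nm,y in dict(d1=103.9,d2=44,d3=-39,d4=-100.6).items():
  for n,l in (("top",[50,y,83]),("side",[60,y,83]),("side",[-36,y,8])):
    u,v=proj(n,place(P,l)).round().astype(int)
    du=(proj(n,place(P,[l[0],y-5,l[2]]))-proj(n,place(P,[l[0],y+5,l[2]])))/10  # px per mm rightwards
    O=cv2.imread(f"pics/{n[0]}4.png"); O=cv2.resize(O,None,fx=4,fy=4,interpolation=2); W=cv2.resize(N[n][:,:,::-1],None,fx=4,fy=4,interpolation=2)
    h=36; t=O[4*v-h:4*v+h,4*u-h:4*u+h]; m=72
    r=cv2.matchTemplate(W[4*v-h-m:4*v+h+m,4*u-h-m:4*u+h+m],t,cv2.TM_CCOEFF_NORMED); _,s,_,p=cv2.minMaxLoc(r)
    d=(np.array(p)-m)/4; print(nm,n,l[0],"shift px",d,"score",round(s,3),"mm right",round(float(d@du/(du@du)),1))
hs=cv2.cvtColor(N["side"],cv2.COLOR_RGB2HSV)
for n in N:
    hs=cv2.cvtColor(N[n],cv2.COLOR_RGB2HSV); m=(((hs[...,0]<8)|(hs[...,0]>172))&(hs[...,1]>170)&(hs[...,2]>60)).astype(np.uint8)
    u,v=proj(n,place(P,[-40,5,50])).astype(int); m[:v-60]=0;m[v+60:]=0;m[:,:u-50]=0;m[:,u+50:]=0
    k,lab,stt,_=cv2.connectedComponentsWithStats(m); i=1+stt[1:,4].argmax(); c=max(cv2.findContours((lab==i).astype(np.uint8),0,2)[0],key=cv2.contourArea)
    print(n,"red hull",cv2.approxPolyDP(cv2.convexHull(c),1.5,True)[:,0].tolist())
E
python3 look.py 7 -39
```

```text
contact_force: [-0.3, 0.8, 0.5]
grasp_force: 0.0
rack [-265.7  142.5] z 128.9 yaw 2.784 rp [3.141 0.   ] F [-0.6  0.7] 0.5 t 20.775 q [-0.05  0.18  2.15  0.    0.81 -1.26] open 0.0
d1 top 50 shift px [0. 0.] score 1.0 mm right 0.0
d1 side 60 shift px [0. 0.] score 1.0 mm right 0.0
d1 side -36 shift px [  1.  -15.5] score 0.33 mm right -22.3
d2 top 50 shift px [-18.    -6.25] score 0.867 mm right -58.2
d2 side 60 shift px [-17.   -8.5] score 0.974 mm right -58.7
d2 side -36 shift px [ -9.75 -11.75] score 0.654 mm right -44.1
d3 top 50 shift px [18.    6.25] score 0.863 mm right 57.9
d3 side 60 shift px [0.25 0.  ] score 0.788 mm right 0.6
d3 side -36 shift px [-0.25  0.25] score 0.943 mm right -0.3
d4 top 50 shift px [0. 0.] score 1.0 mm right 0.0
d4 side 60 shift px [0. 0.] score 1.0 mm right 0.0
d4 side -36 shift px [0. 0.] score 0.999 mm right 0.0
top red hull [[315, 138], [334, 143], [329, 161], [322, 170], [309, 165], [308, 155]]
side red hull [[347, 171], [346, 175], [331, 185], [312, 173], [316, 170], [336, 166]]
```

```bash
cat > prof.py <<'E'
import sys; from fit import *; import cv2
P=[617.3,-246.4,-.363]; tag=sys.argv[1]
sh={"side":np.array([.07,.97]),"top":np.array([-.1,-.23])}
def un(n,t,z): return least_squares(lambda l:proj(n,place(P,[*l,z]))+sh[n]-np.array(t),[0,0]).x.round(1).tolist()
if tag=="7":
  print("top", [un("top",c,94) for c in ([315,138],[334,143],[329,161])]); print("side",[un("side",c,94) for c in ([336,166],[347,171],[331,185],[312,173])])
# profile of pale wood (R-B) along y at divider tops
ys=np.arange(-120,125,.5)
for n,xs in (("top",[35,45,55]),("side",[30,40,50])):
  for tg in ("4",tag):
    im=cv2.imread(f"pics/{n[0]}{tg}.png").astype(np.float32); f=im[...,2]*0.5+im[...,1]*.5-im[...,0]; red=im[...,2]-im[...,1]
    out=[]
    for x in xs:
      uv=np.array([proj(n,place(P,[x,y,82]))+sh[n] for y in ys],np.float32)
      a=cv2.remap(f,uv[:,:1],uv[:,1:],1)[:,0]; rr=cv2.remap(red,uv[:,:1],uv[:,1:],1)[:,0]
      a=np.where(rr>70,0,a); row=[]
      for c in(104,44,-39,-100):
        k=abs(ys-c)<16; w=np.clip(a[k]-30,0,None); row.append(round(float((w*ys[k]).sum()/max(w.sum(),1)),1) if n=="top" else round(float(ys[k][np.argmax(np.gradient(a[k]))]),1))
      out.append(row)
    print(n,tg,out)
E
python3 prof.py 7
```

```text
top [[47.2, 32.2], [51.6, -27.1], [-7.0, -29.7]]
side [[51.3, 9.9], [52.7, -24.8], [-30.3, -37.5], [-22.6, 30.4]]
top 4 [[103.5, 44.2, -38.1, -99.3], [103.6, 44.2, -38.1, -99.2], [103.7, 44.2, -38.4, -99.4]]
top 7 [[103.4, 43.9, -37.4, -99.3], [103.7, 43.8, -37.3, -99.2], [103.7, 44.2, -37.7, -99.4]]
side 4 [[98.5, 40.5, -42.5, -104.0], [100.5, 39.5, -42.0, -104.0], [96.5, 31.5, -48.5, -111.0]]
side 7 [[98.5, 48.0, -42.5, -104.0], [100.5, 48.0, -42.0, -104.0], [90.5, 48.0, -48.5, -110.5]]
```

Dividers 1, 2 and 4 have not moved, and divider 3 at most 0.5 mm. The carton is in the gap, centred near x≈13 with about 15 mm to go. The force was the finger knuckles on the dividers' rounded front corners. I'll finish the push with shut fingers and the tool tilted so the fingertips lead low, keeping the knuckles in front of the dividers.

```bash
cat >> goal.py <<'E'
from scipy.spatial.transform import Rotation as Ro
if len(sys.argv)>1:
    M=Ro.from_euler("xyz",st["tcp_rot"]).as_matrix(); dd=np.r_[R@[x,y]+O,z]-e
    print("CURRENT-FRAME shift",(M.T@dd).round(1))
E
python3 -m creep '[{"x":0,"y":0,"z":0,"rx":0,"ry":-0.175,"rz":0,"hand":0},{"x":0,"y":0,"z":0,"rx":0,"ry":-0.175,"rz":0,"hand":0},{"x":0,"y":0,"z":0,"rx":0,"ry":-0.175,"rz":0,"hand":0},{"x":0,"y":0,"z":0,"rx":0,"ry":0,"rz":0,"hand":0}]'|grep force
python3 goal.py -100 4 70 3.14159
```

```text
contact_force: [0.4, 0.0, -0.3]
grasp_force: 0.0
rack [-261.5  130.6] z 127.5 yaw 2.777 rp [-3.111  0.418] F [0.4 0.2] -0.3 t 21.375 q [ 0.09  0.05  2.41 -0.6   0.37 -0.58] open -0.001
turn rz -0.0017030077684383471 then tool shift [-161.6 -126.6] 57.5 rows> 4.0
CURRENT-FRAME shift [-124.5 -122.7  122. ]
```

```bash
python3 goal.py -120 4 115 3.14159 | tail -1
python3 -m creep '[{"x":-25,"y":-26,"z":13,"rx":0,"ry":0,"rz":0,"hand":0},{"x":-25,"y":-26,"z":13,"rx":0,"ry":0,"rz":0,"hand":0},{"x":-25,"y":-26,"z":13,"rx":0,"ry":0,"rz":0,"hand":0},{"x":-25,"y":-25,"z":13,"rx":0,"ry":0,"rz":0,"hand":0},{"x":-25,"y":-20,"z":13,"rx":0,"ry":0,"rz":0,"hand":0},{"x":0,"y":0,"z":0,"rx":0,"ry":0,"rz":0,"hand":0}]'|grep force
python3 goal.py -100 4 70 3.14159
```

```text
CURRENT-FRAME shift [-124.5 -124.2   72.8]
contact_force: [0.9, -1.1, 0.2]
grasp_force: 0.0
rack [-118.6    4.4] z 123.4 yaw 2.772 rp [-3.114  0.421] F [ 1.2 -0.7] 0.2 t 22.125 q [-0.36  0.22  2.2  -0.11  0.3  -1.46] open -0.001
turn rz -0.006443834348725197 then tool shift [-18.6  -0.4] 53.4 rows> 1.0
CURRENT-FRAME shift [ 4.8  1.3 56.4]
```

```bash
python3 -m creep '[{"x":0,"y":0,"z":0,"rx":-0.027,"ry":-0.04,"rz":-0.006,"hand":0},{"x":1,"y":0,"z":25,"rx":0,"ry":0,"rz":0,"hand":0},{"x":0,"y":0,"z":25,"rx":0,"ry":0,"rz":0,"hand":0},{"x":0,"y":0,"z":10,"rx":0,"ry":0,"rz":0,"hand":0},{"x":0,"y":0,"z":0,"rx":0,"ry":0,"rz":0,"hand":0}]'|grep force
python3 goal.py -65 4 27 3.14159
```

```text
contact_force: [-0.1, -1.1, 0.3]
grasp_force: 0.0
rack [-96.3   6.2] z 68.2 yaw 2.783 rp [-3.137  0.458] F [ 0.3 -1. ] 0.3 t 22.75 q [-0.38  0.36  2.21  0.03  0.11 -1.61] open -0.004
turn rz 0.004074488684005839 then tool shift [-31.3  -2.2] 41.2 rows> 1.0
CURRENT-FRAME shift [-9.9 -2.1 50.8]
```

```bash
python3 -m creep '[{"x":-8,"y":-0.7,"z":5,"rx":0,"ry":0,"rz":0,"hand":0},{"x":-8,"y":-0.7,"z":5,"rx":0,"ry":0,"rz":0,"hand":0},{"x":-4,"y":-0.7,"z":14,"rx":0,"ry":0,"rz":0,"hand":0},{"x":5,"y":0,"z":14,"rx":0,"ry":0,"rz":0,"hand":0},{"x":5,"y":0,"z":10,"rx":0,"ry":0,"rz":0,"hand":0},{"x":0,"y":0,"z":0,"rx":0,"ry":0,"rz":0,"hand":0}]'|grep force
python3 goal.py -45 4 27 3.14159
```

```text
contact_force: [-0.2, -0.1, -0.5]
grasp_force: 0.0
rack [-67.2   4.1] z 28.1 yaw 2.782 rp [-3.137  0.456] F [-0.1 -0.2] -0.5 t 23.5 q [-0.38  0.48  2.16  0.11  0.04 -1.7 ] open -0.001
turn rz 0.003834824068693621 then tool shift [-22.2  -0.1] 1.1 rows> 1.0
CURRENT-FRAME shift [-19.5  -0.2  10.8]
```

```bash
python3 -m creep '[{"x":-4.5,"y":0,"z":2.2,"rx":0,"ry":0,"rz":0,"hand":0},{"x":-4.5,"y":0,"z":2.2,"rx":0,"ry":0,"rz":0,"hand":0},{"x":-4.5,"y":0,"z":2.2,"rx":0,"ry":0,"rz":0,"hand":0},{"x":-3.6,"y":0,"z":1.8,"rx":0,"ry":0,"rz":0,"hand":0}]'|grep force
python3 goal.py
python3 -m creep '[{"x":-3.6,"y":0,"z":1.8,"rx":0,"ry":0,"rz":0,"hand":0},{"x":-3.6,"y":0,"z":1.8,"rx":0,"ry":0,"rz":0,"hand":0}]'|grep force
python3 goal.py -20 4 27 3.14159
```

```text
contact_force: [-0.3, 0.9, -0.2]
grasp_force: 0.0
rack [-46.1   4.2] z 30.6 yaw 2.783 rp [-3.137  0.46 ] F [-0.6  0.8] -0.2 t 24.0 q [-0.38  0.49  2.12  0.06  0.07 -1.65] open 0.005
contact_force: [-0.4, 0.7, 0.1]
grasp_force: 0.0
rack [-38.4   4.2] z 30.2 yaw 2.783 rp [-3.137  0.459] F [-0.6  0.5] 0.1 t 24.25 q [-0.38  0.5   2.11  0.05  0.08 -1.64] open -0.003
turn rz 0.004093699146118901 then tool shift [-18.4  -0.2] 3.2 rows> 1.0
CURRENT-FRAME shift [-15.1  -0.2  11.1]
```

```bash
for i in 1; do python3 -m creep '[{"x":-2.7,"y":0,"z":1.6,"rx":0,"ry":0,"rz":0,"hand":0},{"x":-2.7,"y":0,"z":1.6,"rx":0,"ry":0,"rz":0,"hand":0}]'|grep force; done
python3 goal.py
python3 -m creep '[{"x":-2.7,"y":0,"z":1.6,"rx":0,"ry":0,"rz":0,"hand":0},{"x":-2.7,"y":0,"z":1.6,"rx":0,"ry":0,"rz":0,"hand":0}]'|grep force
python3 goal.py -20 4 27 3.14159
```

```text
contact_force: [0.9, -0.1, -0.3]
grasp_force: 0.0
rack [-32.3   4.2] z 29.7 yaw 2.783 rp [-3.137  0.459] F [0.9 0.2] -0.3 t 24.5 q [-0.38  0.51  2.09  0.05  0.08 -1.64] open 0.002
contact_force: [-1.8, 0.9, 1.2]
grasp_force: 0.9
rack [-26.3   4.2] z 29.1 yaw 2.783 rp [-3.137  0.459] F [-2.   0.2] 1.2 t 24.75 q [-0.38  0.51  2.08  0.04  0.09 -1.63] open -0.001
turn rz 0.004158825488658646 then tool shift [-6.3 -0.2] 2.1 rows> 1.0
CURRENT-FRAME shift [-4.7 -0.2  4.7]
```

```bash
python3 -m creep '[{"x":-1.8,"y":0,"z":1,"rx":0,"ry":0,"rz":0,"hand":0}]'|grep contact
python3 -m creep '[{"x":-1.8,"y":0,"z":1,"rx":0,"ry":0,"rz":0,"hand":0}]'|grep contact
python3 -m creep '[{"x":-1.8,"y":0,"z":1,"rx":0,"ry":0,"rz":0,"hand":0}]'|grep contact
python3 goal.py
```

```text
contact_force: [-1.4, 0.1, 1.2]
contact_force: [-1.8, 0.9, 1.2]
contact_force: [-10.9, 3.6, 10.0]
rack [-21.1   4.2] z 28.5 yaw 2.783 rp [-3.137  0.457] F [-11.5  -0.5] 10.0 t 25.125 q [-0.38  0.52  2.07  0.04  0.1  -1.63] open -0.003
```

```bash
python3 -m creep '[{"x":-1.8,"y":0,"z":1,"rx":0,"ry":0,"rz":0,"hand":0}]'|grep contact
python3 goal.py -20 4 27 3.14159
```

```text
contact_force: [-16.7, 6.3, 14.2]
rack [-20.9   4.2] z 27.7 yaw 2.783 rp [-3.137  0.454] F [-17.9  -0.1] 14.2 t 25.25 q [-0.38  0.52  2.07  0.04  0.1  -1.63] open -0.002
turn rz 0.004058042238442194 then tool shift [-0.9 -0.2] 0.7 rows> 1.0
CURRENT-FRAME shift [-0.5 -0.2  1. ]
```

The carton met the rails at TCP x=-21, where I predicted, with a hard stop. Next I'll back straight off, rise, and stand the tool upright.

```bash
python3 -m creep '[{"x":6,"y":0,"z":-3,"rx":0,"ry":0,"rz":0,"hand":0},{"x":14,"y":0,"z":-7,"rx":0,"ry":0,"rz":0,"hand":0},{"x":30,"y":0,"z":-15,"rx":0,"ry":0,"rz":0,"hand":0},{"x":22,"y":0,"z":-30,"rx":0,"ry":0,"rz":0,"hand":0},{"x":-5,"y":0,"z":-50,"rx":0,"ry":0,"rz":0,"hand":0},{"x":-20,"y":0,"z":-40,"rx":0,"ry":0,"rz":0,"hand":0},{"x":0,"y":0,"z":0,"rx":0,"ry":0.155,"rz":0,"hand":0},{"x":0,"y":0,"z":0,"rx":0,"ry":0.155,"rz":0,"hand":0},{"x":0,"y":0,"z":0,"rx":0,"ry":0.146,"rz":0,"hand":0},{"x":0,"y":0,"z":0,"rx":0,"ry":0,"rz":0,"hand":0}]'|grep contact
python3 goal.py -15 -69 150 1.5708
```

```text
contact_force: [-0.8, -0.7, -0.5]
rack [-122.7    4.6] z 137.9 yaw 2.781 rp [-3.138  0.005] F [-0.5 -1. ] -0.5 t 26.5 q [-0.38  0.33  1.9  -0.    0.9  -1.58] open 0.003
turn rz 1.5730540578631185 then tool shift [-73.6 107.7] -12.1 rows> 3.0
CURRENT-FRAME shift [-107.6  -73.9  -11.3]
```

```bash
python3 -m creep '[{"x":0,"y":0,"z":-5,"rx":0,"ry":0,"rz":0.175,"hand":0},{"x":0,"y":0,"z":-5,"rx":0,"ry":0,"rz":0.175,"hand":0},{"x":0,"y":0,"z":-5,"rx":0,"ry":0,"rz":0.175,"hand":0},{"x":0,"y":0,"z":0,"rx":0,"ry":0,"rz":0.175,"hand":0},{"x":0,"y":0,"z":0,"rx":0,"ry":0,"rz":0.175,"hand":0},{"x":0,"y":0,"z":0,"rx":0,"ry":0,"rz":0.175,"hand":0},{"x":0,"y":0,"z":0,"rx":0,"ry":0,"rz":0.175,"hand":0},{"x":0,"y":0,"z":0,"rx":0,"ry":0,"rz":0.175,"hand":0},{"x":0,"y":0,"z":0,"rx":0,"ry":0,"rz":0.173,"hand":0},{"x":-24,"y":36,"z":0,"rx":0,"ry":0,"rz":0,"hand":0},{"x":-24,"y":36,"z":0,"rx":0,"ry":0,"rz":0,"hand":0},{"x":-25,"y":36,"z":0,"rx":0,"ry":0,"rz":0,"hand":0},{"x":0,"y":0,"z":0,"rx":0,"ry":0,"rz":0,"hand":0},{"x":0,"y":0,"z":0,"rx":0,"ry":0,"rz":0,"hand":0}]'|grep contact
python3 goal.py -15 -69 46 1.5708
python3 look.py 8 -39 | grep -E "d[1234] side|hull"
```

```text
contact_force: [-0.3, 0.5, -0.4]
rack [-18.2 -68.1] z 152.8 yaw 1.207 rp [3.139 0.004] F [-0.5  0.4] -0.4 t 28.25 q [-0.49  0.47  1.64 -0.    1.03 -0.12] open 0.004
turn rz -0.0004916264737298004 then tool shift [-0.9  3.2] 106.8 rows> 1.0
CURRENT-FRAME shift [ -0.5   2.9 106.8]
d1 side 60 shift px [0. 0.] score 1.0 mm right 0.0
d1 side -36 shift px [  1.  -15.5] score 0.33 mm right -22.3
d2 side 60 shift px [-17.   -8.5] score 0.974 mm right -58.7
d2 side -36 shift px [ -9.75 -11.75] score 0.654 mm right -44.1
d3 side 60 shift px [0.5 0. ] score 0.716 mm right 1.3
d3 side -36 shift px [-0.25  0.25] score 0.975 mm right -0.3
d4 side 60 shift px [0. 0.] score 1.0 mm right 0.0
d4 side -36 shift px [0. 0.] score 0.999 mm right 0.0
top red hull [[316, 134], [335, 139], [329, 160], [322, 167], [311, 164], [308, 156]]
side red hull [[349, 171], [333, 184], [315, 172], [316, 170], [338, 165]]
```

```bash
python3 -m creep '[{"x":-0.5,"y":3,"z":25,"rx":0,"ry":0,"rz":0,"hand":0},{"x":0,"y":0,"z":25,"rx":0,"ry":0,"rz":0,"hand":0},{"x":0,"y":0,"z":22,"rx":0,"ry":0,"rz":0,"hand":0},{"x":0,"y":0,"z":20,"rx":0,"ry":0,"rz":0,"hand":0},{"x":0,"y":0,"z":15,"rx":0,"ry":0,"rz":0,"hand":0},{"x":4,"y":0,"z":0,"rx":0,"ry":0,"rz":0,"hand":0},{"x":4,"y":0,"z":0,"rx":0,"ry":0,"rz":0,"hand":0},{"x":3,"y":0,"z":0,"rx":0,"ry":0,"rz":0,"hand":0},{"x":0,"y":0,"z":0,"rx":0,"ry":0,"rz":0,"hand":0}]'|grep contact
python3 goal.py -15 -43 46 1.5708
python3 -m creep '[{"x":2,"y":0,"z":0,"rx":0,"ry":0,"rz":0,"hand":0},{"x":2,"y":0,"z":0,"rx":0,"ry":0,"rz":0,"hand":0}]'|grep contact
python3 -m creep '[{"x":2,"y":0,"z":0,"rx":0,"ry":0,"rz":0,"hand":0}]'|grep contact
python3 goal.py
```

```text
contact_force: [0.6, -0.5, 0.8]
rack [-12.6 -58.2] z 47.3 yaw 1.208 rp [3.137 0.004] F [ 0.7 -0.3] 0.8 t 29.475 q [-0.47  0.6   1.69 -0.01  0.84 -0.1 ] open -0.001
turn rz 0.0001879347537581122 then tool shift [15.2 -2.4] 1.3 rows> 1.0
CURRENT-FRAME shift [15.2 -2.4  1.2]
contact_force: [-0.1, -0.2, -0.4]
contact_force: [-0.6, 0.5, 0.0]
rack [-13.1 -52.3] z 46.6 yaw 1.208 rp [3.138 0.004] F [-0.7  0.2] 0.0 t 29.85 q [-0.46  0.6   1.69 -0.01  0.84 -0.09] open 0.001
```

```bash
python3 -m creep '[{"x":1.5,"y":0,"z":0,"rx":0,"ry":0,"rz":0,"hand":0}]'|grep contact
python3 -m creep '[{"x":1.5,"y":0,"z":0,"rx":0,"ry":0,"rz":0,"hand":0}]'|grep contact
python3 -m creep '[{"x":1.5,"y":0,"z":0,"rx":0,"ry":0,"rz":0,"hand":0}]'|grep contact
python3 goal.py
python3 -m creep '[{"x":1,"y":0,"z":0,"rx":0,"ry":0,"rz":0,"hand":0}]'|grep contact
python3 -m creep '[{"x":1,"y":0,"z":0,"rx":0,"ry":0,"rz":0,"hand":0}]'|grep contact
python3 goal.py
```

```text
contact_force: [-1.6, -4.4, -0.6]
contact_force: [-1.8, -4.2, 0.0]
contact_force: [-1.5, -3.5, 0.7]
rack [-13.1 -48.2] z 46.6 yaw 1.207 rp [3.138 0.005] F [-0.1 -3.8] 0.7 t 30.225 q [-0.45  0.6   1.69 -0.01  0.84 -0.09] open -0.003
contact_force: [-1.6, -3.9, -0.8]
contact_force: [-2.5, -5.7, 0.3]
rack [-13.1 -46.1] z 46.6 yaw 1.208 rp [3.138 0.005] F [-0.3 -6.3] 0.3 t 30.475 q [-0.45  0.6   1.69 -0.01  0.84 -0.08] open -0.001
```

```bash
python3 -m creep '[{"x":0.7,"y":0,"z":0,"rx":0,"ry":0,"rz":0,"hand":0}]'|grep contact
python3 -m creep '[{"x":0.7,"y":0,"z":0,"rx":0,"ry":0,"rz":0,"hand":0}]'|grep contact
python3 -m creep '[{"x":0,"y":0,"z":0,"rx":0,"ry":0,"rz":0,"hand":0}]'|grep contact
python3 goal.py
```

```text
contact_force: [-3.3, -5.9, 0.2]
contact_force: [-2.1, -4.8, 1.3]
contact_force: [-2.1, -4.4, 1.2]
rack [-13.1 -44.7] z 46.6 yaw 1.208 rp [3.138 0.004] F [-0.4 -4.8] 1.2 t 30.85 q [-0.45  0.6   1.7  -0.01  0.84 -0.08] open 0.001
```

```bash
python3 -m creep '[{"x":0.5,"y":0,"z":0,"rx":0,"ry":0,"rz":0,"hand":0}]'|grep contact
python3 -m creep '[{"x":0.5,"y":0,"z":0,"rx":0,"ry":0,"rz":0,"hand":0}]'|grep contact
python3 goal.py
```

```text
contact_force: [-2.6, -4.6, 0.8]
contact_force: [-2.6, -5.1, -0.0]
rack [-13.1 -43.7] z 46.6 yaw 1.208 rp [3.138 0.005] F [-0.6 -5.7] -0.0 t 31.1 q [-0.45  0.6   1.7  -0.01  0.84 -0.08] open -0.004
```

```bash
python3 -m creep '[{"x":0.5,"y":0,"z":0,"rx":0,"ry":0,"rz":0,"hand":0}]'|grep contact
```

```text
contact_force: [-2.9, -5.9, 1.2]
```

```bash
python3 -m creep '[{"x":0.5,"y":0,"z":0,"rx":0,"ry":0,"rz":0,"hand":0}]'|grep contact; python3 goal.py
```

```text
contact_force: [-2.4, -4.9, 0.0]
rack [-13.1 -42.7] z 46.6 yaw 1.208 rp [3.138 0.004] F [-0.5 -5.5] 0.0 t 31.35 q [-0.45  0.6   1.7  -0.01  0.84 -0.08] open 0.003
```

```bash
python3 -m creep '[{"x":0.4,"y":0,"z":0,"rx":0,"ry":0,"rz":0,"hand":0}]'|grep contact
```

```text
contact_force: [-1.8, -4.9, 0.2]
```

```bash
python3 -m creep '[{"x":0.4,"y":0,"z":0,"rx":0,"ry":0,"rz":0,"hand":0}]'|grep contact; python3 goal.py
```

```text
contact_force: [-2.9, -6.5, 0.5]
rack [-13.1 -42.1] z 46.6 yaw 1.208 rp [3.138 0.005] F [-0.4 -7.1] 0.5 t 31.6 q [-0.44  0.6   1.7  -0.01  0.84 -0.08] open 0.001
```

```bash
python3 -m creep '[{"x":0.3,"y":0,"z":0,"rx":0,"ry":0,"rz":0,"hand":0}]'|grep contact; python3 goal.py
```

```text
contact_force: [-4.5, -7.9, -0.5]
rack [-13.1 -42.1] z 46.6 yaw 1.208 rp [3.138 0.005] F [-1.4 -9. ] -0.5 t 31.725 q [-0.44  0.6   1.7  -0.01  0.84 -0.08] open 0.001
```

The force jumped to 9 N with no further movement, so the carton is snug against divider 2. I'll withdraw and verify from images in code.

```bash
python3 -m creep '[{"x":-3,"y":0,"z":0,"rx":0,"ry":0,"rz":0,"hand":0},{"x":-8,"y":0,"z":0,"rx":0,"ry":0,"rz":0,"hand":0},{"x":0,"y":0,"z":-30,"rx":0,"ry":0,"rz":0,"hand":0},{"x":0,"y":0,"z":-40,"rx":0,"ry":0,"rz":0,"hand":0},{"x":0,"y":0,"z":-40,"rx":0,"ry":0,"rz":0,"hand":0},{"x":36,"y":-48,"z":0,"rx":0,"ry":0,"rz":0,"hand":0},{"x":36,"y":-48,"z":0,"rx":0,"ry":0,"rz":0,"hand":0},{"x":36,"y":-48,"z":0,"rx":0,"ry":0,"rz":0,"hand":0},{"x":36,"y":-48,"z":0,"rx":0,"ry":0,"rz":0,"hand":0},{"x":46,"y":-48,"z":0,"rx":0,"ry":0,"rz":0,"hand":0},{"x":0,"y":0,"z":0,"rx":0,"ry":0,"rz":0,"hand":0},{"x":0,"y":0,"z":0,"rx":0,"ry":0,"rz":0,"hand":0}]'|grep contact
python3 goal.py
python3 look.py 9 -29 | grep -E "d[14]|d3|hull"; python3 prof.py 9
python3 - <<'E'
from fit import *
P=[617.3,-246.4,-.363]
for n in("top","side"): print(n,[(proj(n,place(P,[30+a,7.5+b,94]))+({"side":[.07,.97],"top":[-.1,-.23]}[n])).round(1).tolist() for a,b in((40,33.5),(40,-33.5),(-40,-33.5),(-40,33.5))])
import cv2
for n in("t","s"):
    a=cv2.imread(f"pics/{n}0.png").astype(int);b=cv2.imread(f"pics/{n}9.png").astype(int);d=(abs(a-b).sum(2)>60).astype(np.uint8)
    k,_,s,_=cv2.connectedComponentsWithStats(cv2.morphologyEx(d,cv2.MORPH_OPEN,np.ones((2,2)))); print(n,[x.tolist() for x in s[1:] if x[4]>6])
E
```

```text
contact_force: [0.5, 0.4, -0.9]
rack [-249.9  135.6] z 155.4 yaw 1.209 rp [3.137 0.004] F [0.3 0.5] -0.9 t 33.225 q [-0.07  0.15  2.1  -0.01  0.88  0.3 ] open -0.004
d1 top 50 shift px [0. 0.] score 1.0 mm right 0.0
d1 side 60 shift px [0. 0.] score 1.0 mm right 0.0
d1 side -36 shift px [  1.  -15.5] score 0.329 mm right -22.3
d3 top 50 shift px [18.    6.25] score 0.864 mm right 57.9
d3 side 60 shift px [-2.25 -1.25] score 0.561 mm right -7.3
d3 side -36 shift px [-3.  -1.5] score 0.97 mm right -9.5
d4 top 50 shift px [0. 0.] score 1.0 mm right 0.0
d4 side 60 shift px [0. 0.] score 1.0 mm right 0.0
d4 side -36 shift px [0. 0.] score 0.999 mm right 0.0
top red hull [[315, 133], [331, 138], [326, 161], [322, 167], [311, 164], [308, 161], [308, 154]]
side red hull [[348, 169], [346, 173], [332, 182], [314, 172], [336, 164]]
top 4 [[103.5, 44.2, -38.1, -99.3], [103.6, 44.2, -38.1, -99.2], [103.7, 44.2, -38.4, -99.4]]
top 9 [[103.4, 41.4, -28.9, -99.3], [103.7, 41.4, -29.0, -99.2], [103.7, 41.5, -28.7, -99.4]]
side 4 [[98.5, 40.5, -42.5, -104.0], [100.5, 39.5, -42.0, -104.0], [96.5, 31.5, -48.5, -111.0]]
side 9 [[98.5, 53.0, -52.5, -104.0], [100.5, 53.0, -46.5, -104.0], [90.5, 53.0, -41.0, -111.0]]
top [[314.5, 130.3], [335.5, 137.4], [327.5, 161.5], [306.4, 154.3]]
side [[331.1, 159.1], [351.3, 168.8], [332.4, 180.1], [312.0, 169.6]][ WARN:0@0.014] global loadsave.cpp:275 findDecoder imread_('pics/t0.png'): can't open/read file: check file path/integrity
Traceback (most recent call last):
AttributeError: 'NoneType' object has no attribute 'astype'
```

The divider 2 profile may be blended with the carton's red edge. I'll check divider 2's left edge, and fit the carton's final x by matching its top-face edges in both views. I'll run the same match on the earlier frame as a check.

```bash
cat > chk.py <<'E'
import sys; from fit import *; import cv2
P=[617.3,-246.4,-.363]; sh={"side":np.array([.07,.97]),"top":np.array([-.1,-.23])}
ys=np.arange(40,56,.25)
for tg in sys.argv[1:]:
  im=cv2.imread(f"pics/t{tg}.png").astype(np.float32); g=im[...,1]-im[...,0]; r=[]
  for x in (-20,-10,0,10,20,30,40,50):
    uv=np.array([proj("top",place(P,[x,y,83]))+sh["top"] for y in ys],np.float32); a=cv2.remap(g,uv[:,:1],uv[:,1:],cv2.INTER_CUBIC)[:,0]
    r.append(float(ys[np.argmin(np.gradient(a))]))
  print(tg,"d2 left edge",r)
def edge(n,tg,xr,yr,yaws):
  im=cv2.imread(f"pics/{n[0]}{tg}.png").astype(np.float32); s=cv2.GaussianBlur(im[...,2]-.3*im[...,1],(0,0),.7)
  t=np.linspace(.08,.92,30)[:,None]; best=[]
  for x in xr:
    for y in yr:
      for w in yaws:
        q=place(P,[x,y,0])[:2]+[P[2]+w]; sc=0
        for d in((0,1),):
          c=[(40,33.5),(40,-33.5),(-40,-33.5),(-40,33.5)]
          for i,(a,b) in enumerate(zip(c,c[1:]+c[:1])):
            v=[]
            for off in(2.5,-2.5):  # inside/outside in mm
              f=lambda p:np.array(proj(n,place(q,[p[0]*(1-off/40),p[1]*(1-off/33.5),94])))+sh[n]
              A,B=f(a),f(b); uv=(A*(1-t)+B*t).astype(np.float32); v.append(cv2.remap(s,uv[:,:1],uv[:,1:],1)[:,0])
            sc+=np.clip(v[0]-v[1],0,60).mean()*(0.5 if i==2 else 1)
        best.append((sc,x,y,w))
  best.sort(reverse=True); return [np.round(b,2).tolist() for b in best[:4]]
A=np.arange
for n in("top","side"):
  for tg in sys.argv[1:]:
    print(n,tg,edge(n,tg,*((A(-150,-132,1),A(0,10,1),[-.03,-.015,0,.015]) if tg=="4" else (A(10,40,1),A(0,13,1),[-.03,0,.03]))))
E
python3 chk.py 4 7 9; ls pics
```

```text
4 d2 left edge [50.25, 50.0, 50.25, 50.25, 50.5, 50.5, 50.75, 50.25]
7 d2 left edge [50.0, 47.25, 50.25, 50.5, 50.75, 50.5, 50.75, 50.25]
9 d2 left edge [50.25, 50.0, 50.25, 50.25, 50.75, 50.5, 50.75, 50.25]
top 4 [[210.0, -146.0, 7.0, 0.02], [210.0, -146.0, 7.0, 0.0], [210.0, -146.0, 7.0, -0.02], [210.0, -146.0, 6.0, 0.02]]
top 7 [[150.39, 18.0, 3.0, 0.0], [150.01, 17.0, 3.0, 0.0], [149.43, 18.0, 3.0, 0.03], [149.3, 19.0, 3.0, 0.0]]
top 9 [[159.08, 26.0, 12.0, 0.0], [159.04, 26.0, 12.0, 0.03], [158.82, 27.0, 12.0, 0.03], [158.52, 25.0, 12.0, 0.0]]
side 4 [[173.14, -147.0, 5.0, -0.02], [172.94, -147.0, 5.0, 0.0], [172.37, -147.0, 5.0, 0.02], [172.19, -147.0, 5.0, -0.03]]
side 7 [[173.92, 17.0, 4.0, 0.0], [173.39, 18.0, 4.0, 0.0], [173.21, 17.0, 4.0, 0.03], [173.07, 17.0, 3.0, 0.0]]
side 9 [[173.79, 26.0, 9.0, 0.0], [173.23, 25.0, 9.0, 0.0], [173.07, 26.0, 8.0, 0.0], [172.83, 26.0, 9.0, 0.03]]
p1.png
p2.png
p3.png
p4.png
p5.png
p6.png
s4.png
s7.png
s8.png
s9.png
sc.png
side0.png
t4.png
t7.png
t8.png
t9.png
tc.png
top0.png
```

```bash
python3 - <<'E'
from fit import *; import cv2
P=[617.3,-246.4,-.363]; sh={"side":np.array([.07,.97]),"top":np.array([-.1,-.23])}
for n in("top","side"):
  g=cv2.imread(f"pics/{n[0]}9.png").astype(np.float32).mean(2)
  for y in (-55,-65,-75,75):
    xs=np.arange(60,100,1.); uv=np.array([proj(n,place(P,[x,y,63]))+sh[n] for x in xs],np.float32)
    print(n,y,cv2.remap(g,uv[:,:1],uv[:,1:],1)[:,0].astype(int)[::2].tolist())
E
```

```text
top -55 [154, 137, 126, 144, 168, 175, 168, 143, 109, 71, 56, 48, 48, 49, 49, 49, 48, 49, 49, 49]
top -65 [155, 137, 128, 144, 168, 174, 169, 143, 110, 72, 56, 47, 48, 49, 49, 49, 49, 50, 50, 50]
top -75 [156, 137, 128, 143, 169, 177, 174, 150, 115, 77, 59, 48, 48, 49, 49, 50, 50, 50, 51, 51]
top 75 [153, 128, 128, 146, 165, 177, 161, 136, 97, 73, 56, 55, 55, 55, 54, 53, 52, 51, 50, 49]
side -55 [83, 97, 114, 133, 150, 164, 168, 158, 145, 126, 123, 130, 139, 149, 154, 158, 162, 163, 163, 164]
side -65 [81, 95, 114, 134, 152, 162, 162, 153, 135, 112, 92, 76, 81, 91, 100, 108, 118, 128, 140, 145]
side -75 [82, 97, 114, 133, 150, 163, 171, 161, 140, 115, 92, 77, 68, 64, 63, 62, 62, 62, 62, 62]
side 75 [95, 106, 126, 143, 155, 163, 156, 144, 123, 102, 84, 70, 62, 59, 60, 61, 60, 58, 60, 63]
```

In my frame the rails image at x≈71 instead of 75, so a carton touching them should sit at x≈26. That is what both views measure. Divider 2 has not moved, and the third gap is now about 67 mm wide, so the carton stands snugly. I'll hand it in.

```bash
python3 -c "
from rig import *
print(sign_off())"
```

```text
the job is handed in; nothing more can be done
None
```

The job is handed in: the tea carton stands upright in the third gap against the rails, divider 3 is pushed back snugly to it, and I measured no movement of the other dividers; the lemon, mug, spoon, jar and timer were not re-measured.

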